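# Put the awl away in the sliding-lid box

### The arm

A 6-joint arm with a two-finger parallel gripper is mounted at the origin on a cart in front of the work surface, level with it; the furniture and walls round the work are solid. World frame = base frame: x ahead of the robot, y to its left, z up, the work surface at z = 0. Lengths are in m, angles in rad, forces in N, time in s.
With the tool pointing down it reaches from about 0.4 to 0.925 m from the base axis. Payload 3.4 kg.
Tool frame: the origin (TCP) lies midway between the tips of the shut fingers; the grasp point (between the pads) lies 19 mm behind it; z points along the fingers, y is the line along which they close (so a half turn about z gives the same grasp; the last joint's range is limited). The gripper opens to 85 mm and grips with 20 to 120 N. Pads are 22 mm wide; open, the fingers measure 114 mm over their backs; the gripper's body (76 mm by 85 mm) begins 54 mm behind the grasp point. The pads swing forward as they close: fully open they stand 13 mm farther back than shut.
Start: joints at [1.202, 0.307, 1.506, -0, 1.328, -0.073], TCP at [0.168, 0.55, 0.231] pointing down, gripper open.
Joint ranges: [-3.12, 3.12], [-1.05, 2.28], [0.14, 2.33], [-1.42, 4.57], [0.1, 2.73], [-2.68, 2.68]. Speed limits (rad/s): [2.57, 2.57, 3.14, 3.14, 3.14, 3.14].

### API

Orientations are given as a unit quaternion [w, x, y, z].
In Python, from plant import * gives the robot as it stands. The module is installed in compiled form; this text tells all that it offers.
- The arm moves only by the tool apply_moves, never from a script. Its arguments are lists of equal length, an entry for each row: "offset": the shift along the tool's x, y, z in mm, a list of three; "spin": the turn about the tool's z in degrees; "fingers": the finger opening in mm, from 0 to 85.4. A call has exactly 5 rows; each row shifts and turns the commanded pose from where the row before left it, along the tool's axes as they then stand; what a row does not reach is not made up. A row lasts 1/12 s, in which the tool goes at most 41.7 mm and 7.16 degrees, less where a joint would pass 70% of its speed; a pose out of reach is approached as far as the arm can. A call with a gripper value outside its range is refused whole. The fingers move at their own pace and stop on an object; "grip_force" is the grip in N (left out, the last holds). Time passes only in rows, so rows that do not move let the fingers close, or fill a call up. It gives the time, the measured TCP pose, the force, the opening and the grip force at its end, in the units of the state.
- observe(): the state, without advancing time (a new reading comes with each control period).
- snapshot(name): name is "scene" or "top" or "wrist"; returns the picture (480x640x3 uint8, red, green, blue); there is no depth.
- camera_model(name): a dict with "camera_matrix" (3x3 intrinsics, pixels), "rvec" (rotation vector, rad) and "tvec" (3), from world to camera coordinates, as OpenCV has them; the wrist camera has in their place "T_tool_cam" (4x4, takes a point from camera to tool coordinates, whose origin is the TCP and whose axes are the flange's). Camera axes: x right, y down, z forward; pixel columns grow to the right and rows downward; lengths in m; the calibration is good to about 2 mm. A picture is of the moment at which its call begins: read the wrist's pose just before it. camera_model takes no time and is no camera call.
- hand_in(): hands the job in; it is judged then, once.
The state is a dict: "time": time; "joints": joint angles; "joint_velocities": joint speeds; "tau": joint torques, N m; "tcp_pos": TCP position; "eef_rot": TCP orientation; "contact_force": force on the tool from outside, world axes, zero at the start; "wrist_torque": the same for the moment, N m; "opening": finger opening in m; "grip_force": force on a finger pad.
Only numpy, scipy, OpenCV 4.12 (cv2) and the standard library are available. Lean on these libraries where they do the work, as an engineer would, in place of code of your own. Each camera call takes 0.05 s, during which the arm holds its last target. There are 200 camera calls.

### The job

Put the sewing awl away in the wooden stitching box and shut the box again: lift the front end of the sliding lid over the lip of the low front wall, draw the lid right out of its grooves, lay the awl inside beside the beeswax without dropping it, then slide the lid fully home so that its front end drops back behind the lip. Do not disturb the bottles, the thread spool or the tack cup.

Things in the scene. Friction and masses are not known exactly. Their poses are not given: they have to be found in the camera images.
- stitch_box: Wooden box, fixed to the bench, 186 (x) x 142 (y) x 66 mm outside; lid comes out at its low front end, -x. Origin: centre of its underside, z up. Inside 170 (x) x 116 (y) mm, floor top at z = 6 mm. Side walls 13 mm thick: lid ledge at z = 46 mm, above it a 7 mm deep groove under an overhanging rail (top z = 66 mm, 116 mm clear between the rails).
- lip (a point): Middle of the top of the box's front wall (8 mm thick, x = -93 to -85 mm, z = 52 mm in the box's frame; axes as the box's): the lip, 6 mm above the ledges. The side grooves run out open above it and taper: 14.5 mm high at the front mouth (x = -93 mm), 8.5 mm at the rear wall (x = 85 mm, 66 mm high).
- lid_centre (a point): Centre of the loose lid panel, plywood 167 (x) x 126 (y) x 6 mm, about 0.13 kg; the last 14 mm at its rear (+x) end is 118 mm wide. Shut: at (0, 0, 49 mm) in the box's frame, same axes, 1.5 mm play to the lip, 2 mm each side. Its front must rise over 6 mm to pass the lip; its rear can rise only 2.5 mm under the rails, so it slides tilted about 2 degrees, front up.
- lid_pull (a point): Centre of the dark wooden pull block on top of the lid: 16 (x) x 36 (y) x 20 mm high, on the panel, 55 mm in front (-x) of the lid's centre. Its top is 26 mm above the panel's underside.
- awl_grip (a point): Loose sewing awl, 148 mm long, 45 g, lying on its side: point on the axis of its pear-shaped wooden handle, near its balance, 39 mm from the butt, 13.5 mm above what it lies on. The handle is 27 mm thick here, 30 mm at most near the butt, 19 mm at the spike, 45 mm ahead. +x points along the awl to the spike. It can roll about x: use only that axis's heading.
- awl_tip (a point): Tip of the awl's thin steel spike, 105 mm ahead of awl_grip, about 8 mm above what the awl lies on. (Apart from the things listed here the bench is bare from its front edge, x = 0.245 m, to x = 0.73 m, between y = -0.45 and 0.5 m.)
- wax_centre (a point): Centre of the yellow block of beeswax on the floor inside the box, along its +y side: 36 (own x, across the box) x 53 (own y, along the box) x 20 mm high. Hidden under the lid at the start.
- spool_centre (a point): Bystander: spool of cream waxed thread, 48 mm across, 50 mm high; its centre. Leave it alone.
- ink_centre (a point): Bystander: small bottle of pink edge ink with a tall white cap, 31 mm across, 79 mm high; a point on its axis 40 mm up. Leave it alone.
- dye_centre (a point): Bystander: brown dropper bottle with a black bulb, 34 mm across, 102 mm high; a point on its axis 50 mm up. Leave it alone.
- tacks_centre (a point): Bystander: round zinc cup of brass tacks, 76 mm across, 28 mm high; its centre. Leave it alone.
There are look-alikes about, which are no part of the job. Of the things shaped like the part that bears lid_centre, the wooden one is meant.

How it is judged:
By the outcome, as a careful person would: the job done as asked, in the order asked, and still so for the second after the job is handed in, with the robot touching nothing.
It also fails if it takes over 72 s, if anything falls off the work surface, if the arm or the gripper's body presses on something with over 40 N, if the wrist force passes 120 N, or if a joint passes its speed limit or range.

## Working session

There is one attempt and no reset: what is moved stays moved. The work goes in short steps, Python scripts to look and compute and a tool call to move; the robot and the scene stay as the last step left them, time stands still between calls to the robot, and variables do not carry over. Pictures are saved under pics/ and viewed, at most 10 in all, crops included, and the job is handed in when it is done.

Besides the shell and the picture viewer there is one more tool, called in YAML: its name, and indented under it one key for each argument. apply_moves: Moves the arm, as the interface text tells. Its arguments: {"type":"object","properties":{"offset":{"type":"array","items":{"type":"array","items":{"type":"number"}}},"spin":{"type":"array","items":{"type":"number"}},"fingers":{"type":"array","items":{"type":"number"}},"grip_force":{"type":"number"}},"required":["offset","spin","fingers"]}

```bash
mkdir -p pics
python3 - <<'E'
from plant import *
import cv2,numpy as np
s=observe();print(s['time'],s['tcp_pos'],s['eef_rot'])
for n in("scene","top"):
    cv2.imwrite(f"pics/{n}0.png",snapshot(n)[:,:,::-1]);m=camera_model(n);print(n,m)
print(camera_model("wrist"))
E
```

```text
0.0 [0.16740079 0.54935035 0.23038395] [-2.22565135e-04  1.47392515e-01  9.89077543e-01 -1.00525541e-03]
scene {'camera_matrix': array([[585.80838354,   0.        , 326.3934833 ],
       [  0.        , 585.80838354, 239.47648837],
       [  0.        ,   0.        ,   1.        ]]), 'rvec': array([ 2.01365112, -1.00657894,  0.52020326]), 'tvec': array([-0.33020442,  0.37112357,  1.01923877])}
top {'camera_matrix': array([[496.36170565,   0.        , 323.29777228],
       [  0.        , 496.36170565, 238.74456631],
       [  0.        ,   0.        ,   1.        ]]), 'rvec': array([ 2.09228362, -2.13143393,  0.2127364 ]), 'tvec': array([0.04499213, 0.60703841, 1.20333582])}
{'camera_matrix': array([[399.02915842,   0.        , 318.08654818],
       [  0.        , 399.02915842, 239.97319737],
       [  0.        ,   0.        ,   1.        ]]), 'T_tool_cam': array([[ 1.22896756e-03, -9.50685851e-01, -3.10153030e-01,
         8.02450487e-02],
       [ 9.99999045e-01,  1.36454260e-03, -2.20165398e-04,
        -7.44132547e-04],
       [ 6.32525152e-04, -3.10152463e-01,  9.50686620e-01,
        -1.43455088e-01],
       [ 0.00000000e+00,  0.00000000e+00,  0.00000000e+00,
         1.00000000e+00]])}
```

View pics/top0.png

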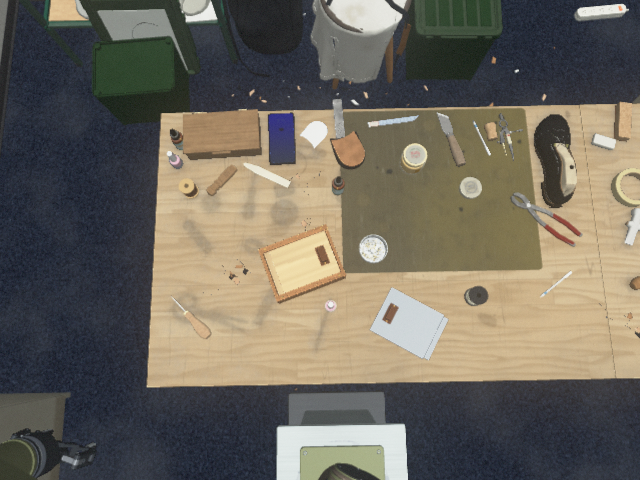

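View pics/scene0.png

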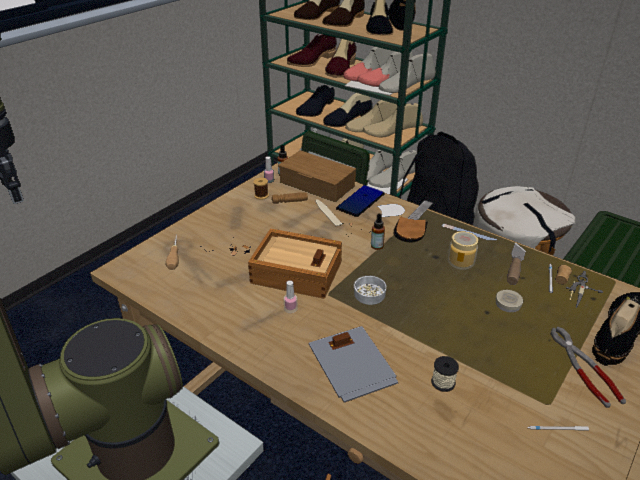

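Top view: the box is at px (302,263), with its pull (322,256) towards the right and its front end at right-up. The awl runs from butt (208,333) to tip (173,298). The tack cup is at (373,249), ink (331,305), dye (338,185), the cream spool (477,296), and the grey look-alike lid (410,323).

```bash
cat > h.py <<'E'
from plant import *
import cv2,numpy as np
from scipy.spatial.transform import Rotation as R
def tool():
    s=observe();q=np.array(s['eef_rot']);T=np.eye(4);T[:3,:3]=R.from_quat(q[[1,2,3,0]]).as_matrix();T[:3,3]=s['tcp_pos'];return T
def cam(n,T=None):
    m=camera_model(n)
    if n=="wrist": W=(tool() if T is None else T)@m['T_tool_cam']
    else:
        E=np.eye(4);E[:3,:3]=cv2.Rodrigues(m['rvec'])[0];E[:3,3]=m['tvec'];W=np.linalg.inv(E)
    return m['camera_matrix'],W
def ray(n,uv,z,T=None):
    K,W=cam(n,T);uv=np.atleast_2d(np.array(uv,float))
    d=(np.c_[uv,np.ones(len(uv))]@np.linalg.inv(K).T)@W[:3,:3].T
    o=W[:3,3];return (o+d*((z-o[2])/d[:,2])[:,None])
def pose():
    T=tool();s=observe();X=T[:3,0];return dict(t=s['time'],p=np.round(T[:3,3]*1e3,1),xhead=np.degrees(np.arctan2(X[1],X[0])).round(2),tilt=T[:3,2].round(4),F=np.round(s['contact_force'],1),M=np.round(s['wrist_torque'],2),op=s['opening']*1e3,g=s['grip_force'])
def mv(T,dw): return (T[:3,:3].T@np.array(dw,float)).round(1)
E
python3 - <<'E'
from h import *
print(pose()); print(tool()[:3,:3].round(3))
P=lambda uv,z:print(uv,ray("top",uv,z)[0].round(3))
for uv in [(261,259),(328,227),(345,270),(278,301)]:P(uv,.066)
P((322,256),.072);P((190,317),.0135);P((208,333),.014);P((173,298),.008);P((373,249),.028);P((338,185),.1);P((331,305),.079);P((477,296),.05)
for uv in [(393,290),(447,319),(430,358),(371,330)]:P(uv,.006)
P((184,201),0);P((147,387),0);P((341,110),0)
E
```

```text
{'t': 0.1, 'p': array([167.4, 549.4, 230.5]), 'xhead': np.float64(163.05), 'tilt': array([-7.0e-04, -1.7e-03, -1.0e+00]), 'F': array([ 0.4,  0.1, -0.5]), 'M': array([-0.01,  0.03, -0.02]), 'op': 85.44023404380265, 'g': 0.0}
[[-0.957  0.291 -0.001]
 [ 0.291  0.957 -0.002]
 [ 0.    -0.002 -1.   ]]
(261, 259) [0.558 0.192 0.066]
(328, 227) [0.637 0.021 0.066]
(345, 270) [ 0.526 -0.019  0.066]
(278, 301) [0.452 0.149 0.066]
(322, 256) [0.562 0.038 0.072]
(190, 317) [0.419 0.38  0.014]
(208, 333) [0.378 0.333 0.014]
(173, 298) [0.469 0.428 0.008]
(373, 249) [ 0.585 -0.095  0.028]
(338, 185) [ 0.738 -0.006  0.1  ]
(331, 305) [0.438 0.018 0.079]
(477, 296) [ 0.456 -0.349  0.05 ]
(393, 290) [ 0.479 -0.145  0.006]
(447, 319) [ 0.402 -0.281  0.006]
(430, 358) [ 0.305 -0.231  0.006]
(371, 330) [ 0.378 -0.084  0.006]
(184, 201) [0.733 0.412 0.   ]
(147, 387) [0.247 0.486 0.   ]
(341, 110) [ 0.992 -0.023  0.   ]
```

apply_moves:
  offset:
    - [-29,-15,-2]
    - [-29,-15,-2]
    - [-29,-15,-2]
    - [-29,-15,-2]
    - [-29,-15,-2]
  spin: [5,5,5,5,5]
  fingers: [85,85,85,85,85]

```text
time: 0.52
tcp_pos: [0.263, 0.4173, 0.2409]
eef_rot: [0.0, 0.36, 0.933, -0.0]
contact_force: [0.9, -0.3, 0.0]
opening: 0.085
grip_force: 0.0
```

```bash
cat > go.py <<'E'
# go.py x y z xhead n : tool-axis rows (mm, deg) for n rows, spin spread equally
import sys
from h import *
x,y,z,h,n=map(float,sys.argv[1:6]);n=int(n)
T=tool();d=(np.array([x,y,z])-T[:3,3]*1e3)/n
p=pose();print(p)
dh=(p['xhead']-h+180)%360-180;s=dh/n
for i in range(n):
    Ti=T[:3,:3]@R.from_euler('z',s*i,degrees=True).as_matrix()
    print((Ti.T@d).round(1),round(s,2))
E
python3 go.py 400 320 250 115 10
```

```text
{'t': 0.5167, 'p': array([263. , 417.3, 240.9]), 'xhead': np.float64(137.83), 'tilt': array([-1.e-04, -7.e-04, -1.e+00]), 'F': array([ 0.9, -0.3,  0. ]), 'M': array([-0.05, -0.01,  0.01]), 'op': 84.96859413145233, 'g': 0.0}
[-16.7   2.   -0.9] 2.28
[-16.6   2.7  -0.9] 2.28
[-16.5   3.3  -0.9] 2.28
[-16.3   4.   -0.9] 2.28
[-16.2   4.6  -0.9] 2.28
[-16.    5.3  -0.9] 2.28
[-15.7   5.9  -0.9] 2.28
[-15.5   6.5  -0.9] 2.28
[-15.2   7.1  -0.9] 2.28
[-14.9   7.7  -0.9] 2.28
```

apply_moves:
  offset:
    - [-33,5,-2]
    - [-33,7,-2]
    - [-32,10,-2]
    - [-31,12,-2]
    - [-30,15,-2]
  spin: [4.6,4.6,4.6,4.6,4.6]
  fingers: [85,85,85,85,85]

```text
time: 0.93
tcp_pos: [0.4017, 0.3234, 0.2511]
eef_rot: [-0.0, 0.539, 0.843, -0.0]
contact_force: [-0.3, 0.4, -0.7]
opening: 0.0849
grip_force: 0.0
```

```bash
python3 - <<'E'
from h import *
np.save("T1.npy",tool());cv2.imwrite("pics/w1.png",snapshot("wrist")[:,:,::-1])
E
python3 go.py 562 38 250 115 9
```

```text
{'t': 0.9833, 'p': array([407.7, 320.7, 251.6]), 'xhead': np.float64(114.46), 'tilt': array([ 0.0058, -0.003 , -1.    ]), 'F': array([ 4.2, -1.7,  0.8]), 'M': array([-0.05, -0.14,  0.02]), 'op': 85.15929676854464, 'g': 0.0}
[-35.7   2.6   0.4] -0.06
[-35.7   2.6   0.4] -0.06
[-35.7   2.5   0.4] -0.06
[-35.7   2.5   0.4] -0.06
[-35.7   2.4   0.4] -0.06
[-35.7   2.4   0.4] -0.06
[-35.7   2.4   0.4] -0.06
[-35.7   2.3   0.4] -0.06
[-35.7   2.3   0.4] -0.06
```

apply_moves:
  offset:
    - [-35.5,2.4,0]
    - [-35.5,2.4,0]
    - [-35.5,2.4,0]
    - [-35.5,2.4,0]
    - [-35.5,2.4,0]
  spin: [0,0,0,0,0]
  fingers: [85,85,85,85,85]

```text
time: 1.4
tcp_pos: [0.4871, 0.1677, 0.2509]
eef_rot: [-0.0, 0.537, 0.844, -0.0]
contact_force: [1.5, 0.8, 0.2]
opening: 0.0854
grip_force: 0.0
```

apply_moves:
  offset:
    - [-35.5,2.4,0]
    - [-35.5,2.4,0]
    - [-35.5,2.4,0]
    - [-20,2.4,0]
    - [0,0,0]
  spin: [0,0,0,0,0]
  fingers: [85,85,85,85,70]

```text
time: 1.82
tcp_pos: [0.5514, 0.0548, 0.2507]
eef_rot: [0.001, 0.539, 0.843, -0.001]
contact_force: [0.1, -0.4, -0.2]
opening: 0.0751
grip_force: 0.0
```

apply_moves:
  offset:
    - [0,0,0]
    - [0,0,0]
    - [0,0,0]
    - [0,0,0]
    - [0,0,0]
  spin: [0,0,0,0,0]
  fingers: [60,60,60,60,60]

```text
time: 2.23
tcp_pos: [0.5487, 0.0597, 0.2514]
eef_rot: [-0.0, 0.536, 0.844, 0.0]
contact_force: [0.3, -0.5, 0.4]
opening: 0.0602
grip_force: 0.0
```

Run:
```python
from h import *
print(pose());np.save("T2.npy",tool());a=snapshot("wrist")[:,:,::-1];cv2.imwrite("pics/w2.png",a)
```

```text
{'t': 2.2333, 'p': array([548.7,  59.7, 251.4]), 'xhead': np.float64(115.15), 'tilt': array([-1.e-04,  2.e-04, -1.e+00]), 'F': array([ 0.3, -0.5,  0.4]), 'M': array([-0.03,  0.  ,  0.  ]), 'op': 60.15063618548455, 'g': 0.0}
```

View pics/w2.png

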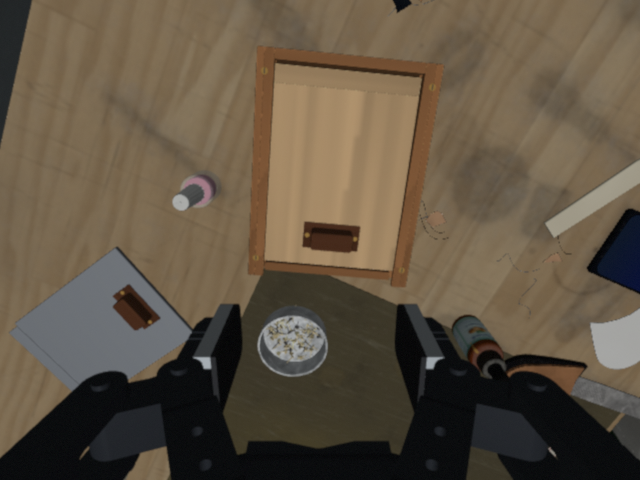

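Wrist view: the box's rim corners are about (258,48), (441,65), (405,287) and (249,274), and the pull's top is around (332,238). The tack cup (293,340) lies ahead of the front wall, with ink at (198,190) and dye at (478,340).

Run:
```python
from h import *
T=np.load("T2.npy");a=cv2.imread("pics/w2.png")
hsv=cv2.cvtColor(a,cv2.COLOR_BGR2HSV)
for uv in [(262,150),(420,170),(330,240),(330,228),(340,150),(230,150),(331,268)]:print(uv,hsv[uv[1],uv[0]])
# box outer edges by row scan of rim mask
m=((hsv[:,:,0]<13)&(hsv[:,:,1]>110)&(hsv[:,:,2]>70)).astype(np.uint8)
L=[];Rr=[];Li=[];Ri=[]
for v in range(80,260,4):
    c=np.where(m[v,240:450])[0]+240
    l=c[c<300];r=c[c>380]
    if len(l)>8 and len(r)>8:
        L.append((np.percentile(l,3),v));Li.append((np.percentile(l,97),v));Rr.append((np.percentile(r,97),v));Ri.append((np.percentile(r,3),v))
def fit(pts,z):
    P=ray("wrist",pts,z,T)[:,:2]*1e3;f=cv2.fitLine(P.astype(np.float32),cv2.DIST_HUBER,0,.01,.01).ravel();d=f[:2]*(1 if f[1]>0 else -1);return P.mean(0).round(1),np.degrees(np.arctan2(d[1],d[0])).round(2)
for n,q,z in(("L",L,.066),("Li",Li,.066),("Ri",Ri,.066),("R",Rr,.066)):print(n,fit(q,z))
for uv in [(258,48),(441,65),(405,287),(249,274)]:print(uv,(ray("wrist",uv,.066,T)[0]*1e3).round(1))
d=((hsv[:,:,2]<100)&(hsv[:,:,0]<20)&(hsv[:,:,1]>100)).astype(np.uint8);d[:200]=0;d[262:]=0;d[:,:290]=0;d[:,375:]=0
ys,xs=np.where(d);print(len(xs),xs.min(),xs.max(),ys.min(),ys.max())
for u in(312,330,350):print(u,[tuple(hsv[v,u]) for v in range(218,258,3)])
np.save("edges.npy",np.array([L,Li,Ri,Rr]))
```

```text
(262, 150) [ 13 143 123]
(420, 170) [ 13 143 121]
(330, 240) [ 10 152  69]
(330, 228) [ 10 159  56]
(340, 150) [ 17  96 168]
(230, 150) [ 17  91 120]
(331, 268) [ 14 147 106]Traceback (most recent call last):
  File "<stdin>", line 15, in <module>
  File "<stdin>", line 14, in fit
  File "h.py", line 14, in ray
    d=(np.c_[uv,np.ones(len(uv))]@np.linalg.inv(K).T)@W[:3,:3].T
       ~~~~~~~~~~~~~~~~~~~~~~~~~~^~~~~~~~~~~~~~~~~~~
ValueError: matmul: Input operand 1 has a mismatch in its core dimension 0, with gufunc signature (n?,k),(k,m?)->(n?,m?) (size 3 is different from 1)
```

Run:
```python
from h import *
T=np.load("T2.npy");a=cv2.imread("pics/w2.png")
hsv=cv2.cvtColor(a,cv2.COLOR_BGR2HSV)
m=((hsv[:,:,0]<15)&(hsv[:,:,1]>118)&(hsv[:,:,2]>70)).astype(np.uint8)
L=[];Rr=[];Li=[];Ri=[]
for v in range(80,256,4):
    c=np.where(m[v,240:450])[0]+240
    l=c[c<290];r=c[c>385]
    if len(l)>8 and len(r)>8:
        L.append((np.percentile(l,3),v));Li.append((np.percentile(l,97),v));Rr.append((np.percentile(r,97),v));Ri.append((np.percentile(r,3),v))
def fit(pts,z):
    P=ray("wrist",pts,z,T)[:,:2]*1e3;f=cv2.fitLine(P.astype(np.float32),cv2.DIST_HUBER,0,.01,.01).ravel();d=f[:2]*(1 if f[1]>0 else -1);return P.mean(0).round(1),np.degrees(np.arctan2(d[1],d[0])).round(2)
for n,q,z in(("L",L,.066),("Li",Li,.066),("Ri",Ri,.066),("R",Rr,.066)):print(n,fit(q,z),[tuple(np.round(x)) for x in q[::20]])
C=[(258,48),(441,65),(405,287),(249,274)]
for uv in C:print(uv,(ray("wrist",uv,.066,T)[0]*1e3).round(1))
for u in(312,330,350):print(u,[tuple(map(int,hsv[v,u])) for v in range(218,258,3)])
for v in(235,240):print(v,[(u,int(hsv[v,u,2])) for u in list(range(302,318,2))+list(range(348,364,2))])
```

```text
L (array([485. ,  67.4]), np.float32(110.01)) [(np.float64(257.0), np.float64(80.0)), (np.float64(253.0), np.float64(160.0)), (np.float64(249.0), np.float64(240.0))]
Li (array([495.6,  72.4]), np.float32(109.94)) [(np.float64(272.0), np.float64(80.0)), (np.float64(268.0), np.float64(160.0)), (np.float64(264.0), np.float64(240.0))]
Ri (array([601.3, 122.1]), np.float32(109.99)) [(np.float64(424.0), np.float64(80.0)), (np.float64(411.0), np.float64(160.0)), (np.float64(398.0), np.float64(240.0))]
R (array([612. , 127.2]), np.float32(109.95)) [(np.float64(440.0), np.float64(80.0)), (np.float64(426.0), np.float64(160.0)), (np.float64(412.0), np.float64(240.0))]
(258, 48) [454.5 151.7  66. ]
(441, 65) [584.5 200.   66. ]
(405, 287) [649.6  27.   66. ]
(249, 274) [517.5 -21.1  66. ]
312 [(17, 96, 165), (17, 96, 143), (10, 151, 71), (11, 157, 60), (8, 156, 31), (11, 159, 45), (11, 156, 67), (10, 146, 70), (10, 156, 67), (11, 154, 68), (11, 141, 76), (17, 98, 162), (17, 96, 164), (17, 95, 164)]
330 [(16, 95, 166), (17, 98, 167), (13, 127, 84), (10, 152, 69), (12, 181, 31), (12, 154, 38), (10, 156, 67), (10, 154, 68), (11, 154, 68), (10, 155, 69), (11, 158, 68), (16, 104, 135), (16, 96, 165), (16, 96, 164)]
350 [(17, 96, 154), (17, 94, 154), (17, 98, 151), (10, 153, 70), (11, 160, 59), (11, 159, 32), (10, 154, 58), (11, 154, 68), (11, 152, 69), (11, 152, 67), (11, 152, 69), (14, 121, 95), (17, 96, 157), (17, 95, 158)]
235 [(302, 143), (304, 95), (306, 140), (308, 132), (310, 63), (312, 65), (314, 67), (316, 66), (348, 43), (350, 40), (352, 51), (354, 67), (356, 66), (358, 84), (360, 164), (362, 169)]
240 [(302, 133), (304, 63), (306, 61), (308, 61), (310, 52), (312, 68), (314, 70), (316, 69), (348, 68), (350, 69), (352, 77), (354, 131), (356, 110), (358, 114), (360, 168), (362, 170)]
```

```bash
python3 - <<'E'
from h import *
T=np.load("T2.npy")
for uv in[(333,240),(310,240),(357,236),(334,229),(332,249)]:
  p=ray("wrist",uv,.072,T)[0][:2]*1e3-[551.6,89.3];print(uv,round(p@[-.342,.940],1),round(p@[-.940,-.342],1))
E
python3 go.py 570.4 37.6 110 110 5
```

```text
(333, 240) -51.7 -1.1
(310, 240) -53.5 18.4
(357, 236) -46.3 -21.1
(334, 229) -41.9 -1.0
(332, 249) -59.8 -1.1
{'t': 2.2833, 'p': array([548.8,  59.5, 251.5]), 'xhead': np.float64(115.14), 'tilt': array([ 1.e-04,  1.e-04, -1.e+00]), 'F': array([-0.1,  0.3, -0.5]), 'M': array([-0.06, -0.  , -0.01]), 'op': 59.8311177162442, 'g': 0.0}
[-5.8  2.  28.3] 1.03
[-5.8  2.1 28.3] 1.03
[-5.7  2.2 28.3] 1.03
[-5.7  2.3 28.3] 1.03
[-5.6  2.5 28.3] 1.03
```

apply_moves:
  offset:
    - [-5.6,2.3,28]
    - [-5.6,2.3,28]
    - [-5.6,2.3,28]
    - [-5.6,2.4,28]
    - [-5.6,2.4,28]
  spin: [1,1,1,1,1.1]
  fingers: [54,54,54,54,54]

```text
time: 2.7
tcp_pos: [0.5711, 0.0378, 0.1105]
eef_rot: [0.0, 0.574, 0.819, 0.0]
contact_force: [0.0, -0.2, -0.2]
opening: 0.0542
grip_force: 0.0
```

apply_moves:
  offset:
    - [0,0,15]
    - [0,0,10]
    - [0,0,5]
    - [0,0,2]
    - [0,0,0]
  spin: [0,0,0,0,0]
  fingers: [54,54,54,54,54]

```text
time: 3.12
tcp_pos: [0.5713, 0.0377, 0.0798]
eef_rot: [0.0, 0.574, 0.819, 0.0]
contact_force: [0.1, 0.2, 0.5]
opening: 0.0539
grip_force: 0.0
```

```bash
python3 - <<'E'
from h import *
np.save("T3.npy",tool());cv2.imwrite("pics/w3.png",snapshot("wrist")[:,:,::-1])
E
python3 go.py 571 38.9 56 110 5
```

```text
{'t': 3.1667, 'p': array([571.7,  37.6,  80.3]), 'xhead': np.float64(109.98), 'tilt': array([ 0.0018,  0.    , -1.    ]), 'F': array([ 0.2, -0.2,  0.5]), 'M': array([-0.02,  0.03, -0.02]), 'op': 53.83997851439952, 'g': 0.0}
[ 0.3 -0.   4.9] -0.0
[ 0.3 -0.   4.9] -0.0
[ 0.3 -0.   4.9] -0.0
[ 0.3 -0.   4.9] -0.0
[ 0.3 -0.   4.9] -0.0
```

View pics/w3.png

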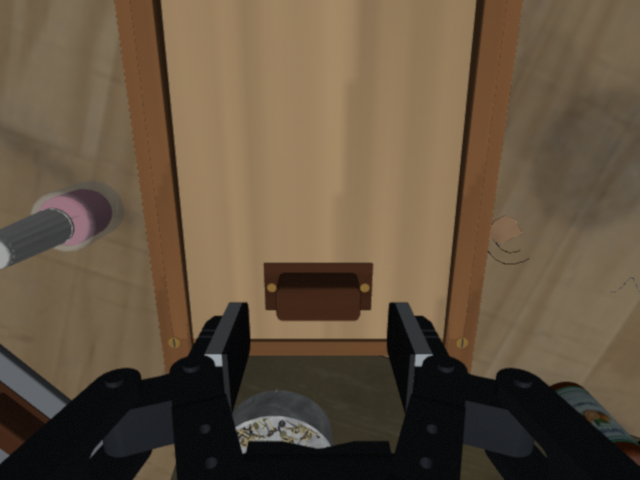

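Wrist close-up: the pull (276–361, 290) sits centred between the fingers (inner edges at 248 and 388), and the rails are clear on both sides. Descending.

apply_moves:
  offset:
    - [0,0,8]
    - [0,0,8]
    - [0,0,4]
    - [0,0,2]
    - [0,0,0]
  spin: [0,0,0,0,0]
  fingers: [46,46,46,46,46]

```text
time: 3.58
tcp_pos: [0.5703, 0.0374, 0.0565]
eef_rot: [-0.001, 0.574, 0.819, -0.0]
contact_force: [-0.7, 0.7, 1.0]
opening: 0.046
grip_force: 0.0
```

apply_moves:
  offset:
    - [0,0,2]
    - [0,0,0]
    - [0,0,1]
    - [0,0,0]
    - [0,0,0]
  spin: [0,0,0,0,0]
  fingers: [46,46,46,46,46]

```text
time: 4.0
tcp_pos: [0.571, 0.0374, 0.0544]
eef_rot: [0.0, 0.574, 0.819, 0.0]
contact_force: [-0.1, 0.9, 0.1]
opening: 0.0462
grip_force: 0.0
```

apply_moves:
  offset:
    - [0,0,0.5]
    - [0,0,0]
    - [0,0,0.5]
    - [0,0,0]
    - [0,0,0]
  spin: [0,0,0,0,0]
  fingers: [46,46,46,46,46]

```text
time: 4.42
tcp_pos: [0.5709, 0.0374, 0.0533]
eef_rot: [-0.0, 0.574, 0.819, -0.0]
contact_force: [-0.0, -0.2, 0.0]
opening: 0.0463
grip_force: 0.0
```

apply_moves:
  offset:
    - [0,0,0]
    - [0,0,0]
    - [0,0,0]
    - [0,0,0]
    - [0,0,0]
  spin: [0,0,0,0,0]
  fingers: [30,30,30,30,30]
  grip_force: 30

```text
time: 4.83
tcp_pos: [0.5712, 0.0374, 0.0535]
eef_rot: [0.0, 0.574, 0.819, 0.0]
contact_force: [-0.4, 0.3, 2.2]
opening: 0.0351
grip_force: 30.7
```

apply_moves:
  offset:
    - [0,0,-2]
    - [0,0,-2]
    - [0,0,-2]
    - [0,0,-1]
    - [0,0,0]
  spin: [0,0,0,0,0]
  fingers: [30,30,30,30,30]

```text
time: 5.25
tcp_pos: [0.5704, 0.0374, 0.0602]
eef_rot: [-0.0, 0.574, 0.819, -0.0]
contact_force: [0.0, -0.0, -2.5]
opening: 0.0353
grip_force: 30.3
```

Run:
```python
from h import *
print(pose())
```

```text
{'t': 5.25, 'p': array([570.4,  37.4,  60.2]), 'xhead': np.float64(109.96), 'tilt': array([-0.001, -0.   , -1.   ]), 'F': array([ 0. , -0. , -2.5]), 'M': array([-0.17, -0.06, -0.03]), 'op': 35.260197801593755, 'g': 30.29377520084381}
```

apply_moves:
  offset:
    - [-2,0,0.3]
    - [-3,0,0]
    - [-4,0,0]
    - [-5,0,0]
    - [-5,0,0]
  spin: [0,0,0,0,0]
  fingers: [30,30,30,30,30]
  grip_force: 25

```text
time: 5.67
tcp_pos: [0.5778, 0.0189, 0.06]
eef_rot: [0.0, 0.574, 0.819, -0.0]
contact_force: [0.4, 0.5, -2.4]
opening: 0.0351
grip_force: 30.4
```

Run:
```python
from h import *
print(pose());a=snapshot("wrist")[:,:,::-1];cv2.imwrite("pics/w4.png",a);cv2.imwrite("pics/s4.png",cv2.resize(snapshot("scene")[190:330,200:440,::-1],None,fx=3,fy=3))
```

```text
{'t': 5.6667, 'p': array([577.8,  18.9,  60. ]), 'xhead': np.float64(109.95), 'tilt': array([ 2.e-04, -2.e-04, -1.e+00]), 'F': array([ 0.4,  0.5, -2.4]), 'M': array([-0.12, -0.04,  0.03]), 'op': 35.139081593290975, 'g': 30.427039861679077}
```

View pics/w4.png

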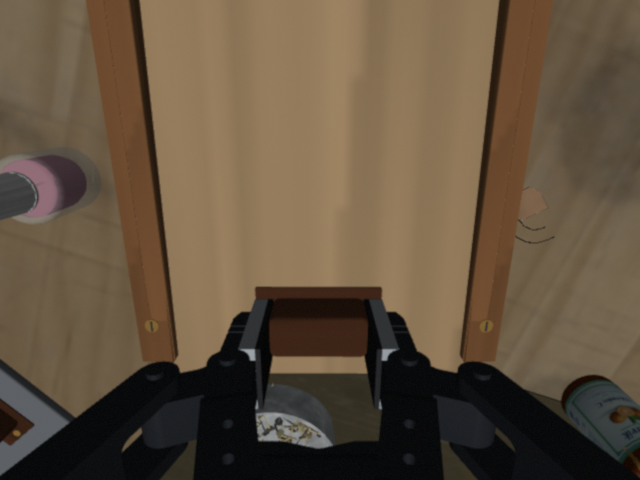

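The lid's front edge (v≈373) is now beyond the rails' ends and over the lip, with the pull held between the fingers and low forces. Keep drawing.

apply_moves:
  offset:
    - [-8,0,0]
    - [-8,0,0]
    - [-8,0,0]
    - [-8,0,0]
    - [-8,0,0]
  spin: [0,0,0,0,0]
  fingers: [30,30,30,30,30]

```text
time: 6.18
tcp_pos: [0.5917, -0.0191, 0.0601]
eef_rot: [0.0, 0.574, 0.819, 0.0]
contact_force: [-0.2, 0.1, -1.6]
opening: 0.0353
grip_force: 30.5
```

apply_moves:
  offset:
    - [-8,0,0]
    - [-8,0,0]
    - [-8,0,0]
    - [-8,0,0]
    - [-8,0,0]
  spin: [0,0,0,0,0]
  fingers: [30,30,30,30,30]

```text
time: 6.6
tcp_pos: [0.605, -0.0563, 0.0601]
eef_rot: [-0.0, 0.574, 0.819, 0.0]
contact_force: [-0.7, 1.2, 0.1]
opening: 0.0356
grip_force: 30.7
```

apply_moves:
  offset:
    - [-8,0,0]
    - [-8,0,0]
    - [-8,0,0]
    - [-8,0,0]
    - [-3,0,0]
  spin: [0,0,0,0,0]
  fingers: [30,30,30,30,30]

```text
time: 7.02
tcp_pos: [0.6173, -0.0899, 0.0601]
eef_rot: [0.0, 0.574, 0.819, -0.0]
contact_force: [-1.1, 0.9, 1.1]
opening: 0.0352
grip_force: 30.8
```

Run:
```python
from h import *
print(pose())
```

```text
{'t': 7.0167, 'p': array([617.3, -89.9,  60.1]), 'xhead': np.float64(109.92), 'tilt': array([ 5.e-04, -5.e-04, -1.e+00]), 'F': array([-1.1,  0.9,  1.1]), 'M': array([ 0.36,  0.19, -0.06]), 'op': 35.2303499155634, 'g': 30.764721035957336}
```

apply_moves:
  offset:
    - [-5,0,-0.3]
    - [-5,0,-0.3]
    - [-5,0,0]
    - [-5,0,0]
    - [-5,0,0]
  spin: [0,0,0,0,0]
  fingers: [30,30,30,30,30]

```text
time: 7.43
tcp_pos: [0.6254, -0.1125, 0.0606]
eef_rot: [0.0, 0.574, 0.819, -0.0]
contact_force: [-0.4, 1.1, -1.1]
opening: 0.0352
grip_force: 30.7
```

apply_moves:
  offset:
    - [-6,0,0]
    - [-6,0,0]
    - [-6,0,0]
    - [-6,0,0]
    - [-6,0,0]
  spin: [0,0,0,0,0]
  fingers: [30,30,30,30,30]

```text
time: 7.85
tcp_pos: [0.6358, -0.1412, 0.0605]
eef_rot: [0.0, 0.574, 0.819, -0.0]
contact_force: [-0.4, -0.6, -1.7]
opening: 0.0355
grip_force: 30.5
```

apply_moves:
  offset:
    - [-4,0,0]
    - [-4,0,0]
    - [-4,0,0]
    - [-4,0,0]
    - [0,0,0]
  spin: [0,0,0,0,0]
  fingers: [30,30,30,30,30]

```text
time: 8.27
tcp_pos: [0.6414, -0.1562, 0.0606]
eef_rot: [0.0, 0.574, 0.819, -0.0]
contact_force: [-0.2, -0.4, -1.4]
opening: 0.0356
grip_force: 30.5
```

```bash
python3 go.py 670 -310 100 110 10
python3 - <<'E'
from h import *
cv2.imwrite("pics/w5.png",snapshot("wrist")[:,:,::-1])
E
```

```text
{'t': 8.2667, 'p': array([ 641.4, -156.2,   60.6]), 'xhead': np.float64(109.93), 'tilt': array([ 6.e-04, -5.e-04, -1.e+00]), 'F': array([-0.2, -0.4, -1.4]), 'M': array([-0.06, -0.01,  0.02]), 'op': 35.61214897390697, 'g': 30.506606698036194}
[-15.4  -2.6  -3.9] -0.01
[-15.4  -2.6  -3.9] -0.01
[-15.4  -2.6  -3.9] -0.01
[-15.4  -2.6  -3.9] -0.01
[-15.4  -2.6  -3.9] -0.01
[-15.4  -2.6  -3.9] -0.01
[-15.4  -2.6  -3.9] -0.01
[-15.4  -2.6  -3.9] -0.01
[-15.4  -2.6  -3.9] -0.01
[-15.4  -2.6  -3.9] -0.01
```

View pics/w5.png

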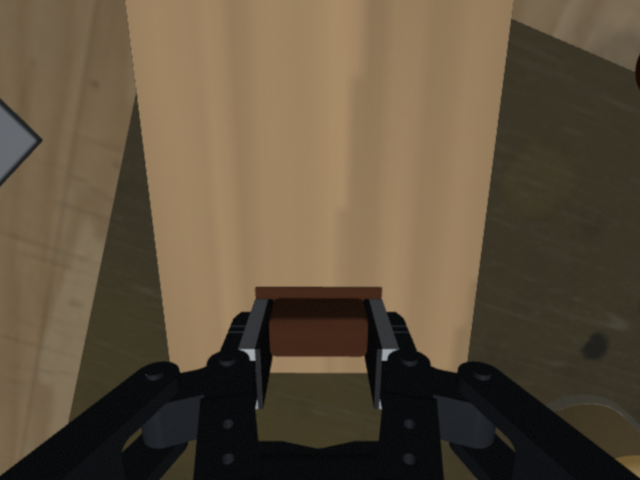

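Lid fully clear of the box and held level; no bystander near. Carry it over to the bare area and lay it down.

apply_moves:
  offset:
    - [-15,-2.6,-4]
    - [-15,-2.6,-4]
    - [-15,-2.6,0]
    - [-15,-2.6,0]
    - [-15,-2.6,0]
  spin: [0,0,0,0,0]
  fingers: [30,30,30,30,30]
  grip_force: 60

```text
time: 8.73
tcp_pos: [0.6548, -0.2325, 0.0689]
eef_rot: [0.0, 0.574, 0.819, -0.0]
contact_force: [0.6, -0.5, -1.3]
opening: 0.0346
grip_force: 64.6
```

apply_moves:
  offset:
    - [-15,-2.6,0]
    - [-15,-2.6,0]
    - [-15,-2.6,5]
    - [-15,-2.6,10]
    - [-10,-2.6,10]
  spin: [0,0,0,0,0]
  fingers: [30,30,30,30,30]

```text
time: 9.15
tcp_pos: [0.6667, -0.3031, 0.0429]
eef_rot: [0.001, 0.574, 0.819, -0.0]
contact_force: [-0.1, -0.5, -1.4]
opening: 0.0344
grip_force: 64.6
```

apply_moves:
  offset:
    - [0,0,10]
    - [0,0,8]
    - [0,0,5]
    - [0,0,3]
    - [0,0,0]
  spin: [0,0,0,0,0]
  fingers: [30,30,30,30,30]

```text
time: 9.57
tcp_pos: [0.6653, -0.299, 0.0163]
eef_rot: [-0.001, 0.574, 0.819, -0.0]
contact_force: [0.2, -0.2, -1.5]
opening: 0.0345
grip_force: 64.6
```

Run:
```python
from h import *
print(pose())
```

```text
{'t': 9.5667, 'p': array([ 665.3, -299. ,   16.3]), 'xhead': np.float64(110.01), 'tilt': array([-0.0021,  0.0014, -1.    ]), 'F': array([ 0.2, -0.2, -1.5]), 'M': array([-0.07, -0.04, -0.02]), 'op': 34.53427409486412, 'g': 64.62796211242676}
```

apply_moves:
  offset:
    - [0,0,3]
    - [0,0,2]
    - [0,0,1]
    - [0,0,0]
    - [0,0,0]
  spin: [0,0,0,0,0]
  fingers: [30,30,30,30,30]
  grip_force: 30

```text
time: 9.98
tcp_pos: [0.6661, -0.3004, 0.0119]
eef_rot: [0.0, 0.574, 0.819, 0.0]
contact_force: [0.5, -0.1, -1.4]
opening: 0.0347
grip_force: 64.6
```

apply_moves:
  offset:
    - [0,0,1]
    - [0,0,0]
    - [0,0,1]
    - [0,0,0]
    - [0,0,0]
  spin: [0,0,0,0,0]
  fingers: [30,30,30,30,30]

```text
time: 10.4
tcp_pos: [0.666, -0.3006, 0.0097]
eef_rot: [0.0, 0.574, 0.819, 0.0]
contact_force: [-0.1, 0.2, -0.8]
opening: 0.0343
grip_force: 64.7
```

Run:
```python
from h import *
print(pose())
```

```text
{'t': 10.4, 'p': array([ 666. , -300.6,    9.7]), 'xhead': np.float64(109.94), 'tilt': array([ 1.e-04, -0.e+00, -1.e+00]), 'F': array([-0.1,  0.2, -0.8]), 'M': array([-0.06, -0.02, -0.  ]), 'op': 34.25000940185801, 'g': 64.71702575683594}
```

apply_moves:
  offset:
    - [0,0,1]
    - [0,0,0]
    - [0,0,0.5]
    - [0,0,0.5]
    - [0,0,0]
  spin: [0,0,0,0,0]
  fingers: [30,30,30,30,30]

```text
time: 10.82
tcp_pos: [0.6662, -0.3007, 0.0079]
eef_rot: [0.0, 0.574, 0.819, -0.0]
contact_force: [0.6, -1.2, -0.2]
opening: 0.035
grip_force: 65.0
```

apply_moves:
  offset:
    - [0,0,0]
    - [0,0,0]
    - [0,0,0]
    - [0,0,0]
    - [0,0,-5]
  spin: [0,0,0,0,0]
  fingers: [50,50,50,50,50]

```text
time: 11.23
tcp_pos: [0.6651, -0.3, 0.0116]
eef_rot: [-0.001, 0.574, 0.819, -0.0]
contact_force: [-0.2, 0.5, -0.1]
opening: 0.0499
grip_force: 0.0
```

apply_moves:
  offset:
    - [0,0,-15]
    - [0,0,-30]
    - [0,0,-35]
    - [0,0,-35]
    - [0,0,-35]
  spin: [0,0,0,0,0]
  fingers: [50,50,50,50,50]

```text
time: 11.65
tcp_pos: [0.6656, -0.3003, 0.1643]
eef_rot: [-0.0, 0.574, 0.819, -0.0]
contact_force: [0.5, -0.3, 0.3]
opening: 0.0499
grip_force: 0.0
```

```bash
python3 - <<'E'
from h import *
print(pose())
T=np.load("T1.npy");a=cv2.imread("pics/w1.png");hsv=cv2.cvtColor(a,cv2.COLOR_BGR2HSV)
m=cv2.inRange(hsv,(5,120,100),(16,255,255));c=max(cv2.findContours(m,0,2)[0],key=cv2.contourArea)
r=cv2.minAreaRect(c);print(cv2.contourArea(c),r);print((ray("wrist",cv2.boxPoints(r),.014,T)*1e3).round(0))
E
python3 go.py 420 0 200 90 13;python3 go.py 420 0 200 90 1
```

```text
{'t': 11.65, 'p': array([ 665.6, -300.3,  164.3]), 'xhead': np.float64(109.95), 'tilt': array([-4.e-04,  2.e-04, -1.e+00]), 'F': array([ 0.5, -0.3,  0.3]), 'M': array([0.02, 0.04, 0.05]), 'op': 49.891828408846465, 'g': 0.0}
2011.5 ((360.43243408203125, 417.9053955078125), (141.87631225585938, 71.0203628540039), 9.462322235107422)
[[490.  35.  14.]
 [463. 131.  14.]
 [621. 170.  14.]
 [661.  74.  14.]]
{'t': 11.65, 'p': array([ 665.6, -300.3,  164.3]), 'xhead': np.float64(109.95), 'tilt': array([-4.e-04,  2.e-04, -1.e+00]), 'F': array([ 0.5, -0.3,  0.3]), 'M': array([0.02, 0.04, 0.05]), 'op': 49.891828408846465, 'g': 0.0}
[28.2 -9.9 -2.7] 1.53
[ 27.9 -10.6  -2.7] 1.53
[ 27.6 -11.4  -2.7] 1.53
[ 27.3 -12.1  -2.7] 1.53
[ 26.9 -12.8  -2.7] 1.53
[ 26.6 -13.6  -2.7] 1.53
[ 26.2 -14.3  -2.7] 1.53
[ 25.8 -15.   -2.7] 1.53
[ 25.4 -15.6  -2.7] 1.53
[ 25.  -16.3  -2.7] 1.53
[ 24.5 -17.   -2.7] 1.53
[ 24.1 -17.6  -2.7] 1.53
[ 23.6 -18.3  -2.7] 1.53
{'t': 11.65, 'p': array([ 665.6, -300.3,  164.3]), 'xhead': np.float64(109.95), 'tilt': array([-4.e-04,  2.e-04, -1.e+00]), 'F': array([ 0.5, -0.3,  0.3]), 'M': array([0.02, 0.04, 0.05]), 'op': 49.891828408846465, 'g': 0.0}
[ 366.1 -128.4  -35.6] 19.95
```

View pics/w1.png

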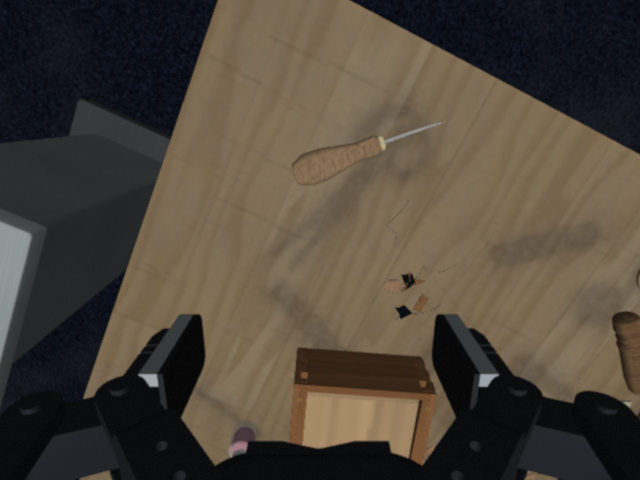

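The awl (w1): butt (292,172), ferrule (382,143), tip (444,122).

```bash
python3 - <<'E'
from h import *
T=np.load("T1.npy")
b,f,t=[ray("wrist",uv,z,T)[0]*1e3 for uv,z in(((292,172),14),((382,143),13),((444,122),8))] if 0 else [ray("wrist",uv,z,T)[0]*1e3 for uv,z in(((293,172),.014),((382,143),.013),((444,122),.008))]
print(b,f,t,np.linalg.norm(t-b));d=(t-b)[:2];d/=np.linalg.norm(d);print(np.degrees(np.arctan2(d[1],d[0])),b[:2]+41*d)
E
python3 go.py 450 340 200 46 18
```

```text
[369.38068024 333.81774069  14.        ] [433.75872168 393.22638446  13.        ] [478.0277136 434.3173866   8.       ] 148.12277571405602
42.7691493865296 [399.47859983 361.65863213]
{'t': 11.65, 'p': array([ 665.6, -300.3,  164.3]), 'xhead': np.float64(109.95), 'tilt': array([-4.e-04,  2.e-04, -1.e+00]), 'F': array([ 0.5, -0.3,  0.3]), 'M': array([0.02, 0.04, 0.05]), 'op': 49.891828408846465, 'g': 0.0}
[37.5  0.9 -2. ] 3.55
[37.5 -1.4 -2. ] 3.55
[37.3 -3.8 -2. ] 3.55
[37.  -6.1 -2. ] 3.55
[36.6 -8.4 -2. ] 3.55
[ 36.  -10.6  -2. ] 3.55
[ 35.3 -12.8  -2. ] 3.55
[ 34.4 -15.   -2. ] 3.55
[ 33.4 -17.1  -2. ] 3.55
[ 32.3 -19.1  -2. ] 3.55
[ 31.  -21.1  -2. ] 3.55
[ 29.7 -23.   -2. ] 3.55
[ 28.2 -24.8  -2. ] 3.55
[ 26.6 -26.5  -2. ] 3.55
[ 24.9 -28.1  -2. ] 3.55
[ 23.1 -29.6  -2. ] 3.55
[ 21.3 -30.9  -2. ] 3.55
[ 19.3 -32.2  -2. ] 3.55
```

apply_moves:
  offset:
    - [37.5,1,-2]
    - [37.5,-1.4,-2]
    - [37,-3.8,-2]
    - [37,-6,-2]
    - [36.5,-8.4,-2]
  spin: [3.6,3.6,3.6,3.6,3.6]
  fingers: [50,50,50,50,50]

```text
time: 12.07
tcp_pos: [0.6058, -0.1216, 0.1733]
eef_rot: [0.0, 0.696, 0.718, 0.0]
contact_force: [-0.2, 0.7, -0.2]
opening: 0.0498
grip_force: 0.0
```

apply_moves:
  offset:
    - [36,-10.6,-2]
    - [35,-12.8,-2]
    - [34.5,-15,-2]
    - [33.5,-17,-2]
    - [32,-19,-2]
  spin: [3.6,3.6,3.6,3.6,3.6]
  fingers: [50,50,50,50,50]

```text
time: 12.48
tcp_pos: [0.547, 0.0564, 0.1833]
eef_rot: [0.0, 0.8, 0.6, 0.0]
contact_force: [1.0, 0.7, 0.1]
opening: 0.0498
grip_force: 0.0
```

apply_moves:
  offset:
    - [31,-21,-2]
    - [29.5,-23,-2]
    - [28,-25,-2]
    - [26.5,-26.5,-2]
    - [25,-28,-2]
  spin: [3.6,3.6,3.6,3.6,3.6]
  fingers: [50,50,50,50,50]

```text
time: 12.9
tcp_pos: [0.4886, 0.2344, 0.1933]
eef_rot: [0.0, 0.884, 0.468, 0.0]
contact_force: [0.9, 0.5, -0.2]
opening: 0.0501
grip_force: 0.0
```

```bash
python3 go.py 420 380 180 42.8 5
```

```text
{'t': 12.9, 'p': array([488.6, 234.4, 193.3]), 'xhead': np.float64(55.77), 'tilt': array([ 7.e-04,  3.e-04, -1.e+00]), 'F': array([ 0.9,  0.5, -0.2]), 'M': array([-0.03, -0.02, -0.03]), 'op': 50.065876179771266, 'g': 0.0}
[ 16.4 -27.7   2.7] 2.59
[ 15.1 -28.4   2.7] 2.59
[ 13.8 -29.1   2.7] 2.59
[ 12.4 -29.7   2.7] 2.59
[ 11.1 -30.2   2.7] 2.59
```

apply_moves:
  offset:
    - [16.5,-27.5,3]
    - [15,-28.5,3]
    - [14,-29,3]
    - [12.5,-29.5,3]
    - [11,-30,3]
  spin: [2.6,2.6,2.6,2.6,2.6]
  fingers: [50,50,50,50,50]

```text
time: 13.32
tcp_pos: [0.4202, 0.3795, 0.1781]
eef_rot: [-0.0, 0.931, 0.365, 0.0]
contact_force: [0.2, 0.3, -0.4]
opening: 0.0499
grip_force: 0.0
```

apply_moves:
  offset:
    - [0,0,0]
    - [0,0,0]
    - [0,0,0]
    - [0,0,0]
    - [0,0,0]
  spin: [0,0,0,0,0]
  fingers: [50,50,50,50,50]

```text
time: 13.73
tcp_pos: [0.4218, 0.3769, 0.1779]
eef_rot: [0.0, 0.931, 0.365, 0.0]
contact_force: [0.1, -0.1, 0.5]
opening: 0.0501
grip_force: 0.0
```

Run:
```python
from h import *
print(pose());T=tool();np.save("T6.npy",T);a=snapshot("wrist")[:,:,::-1];cv2.imwrite("pics/w6.png",a)
```

```text
{'t': 13.7333, 'p': array([421.8, 376.9, 177.9]), 'xhead': np.float64(42.87), 'tilt': array([ 4.e-04, -1.e-04, -1.e+00]), 'F': array([ 0.1, -0.1,  0.5]), 'M': array([-0.09, -0.03,  0.01]), 'op': 50.0761549950975, 'g': 0.0}
```

View pics/w6.png

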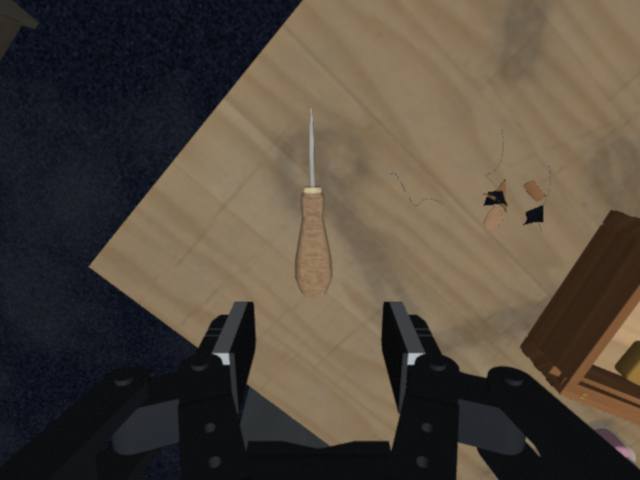

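Awl close up: it lies upright in the picture, tip (311,108), ferrule (313,190), butt (314,297); it is aligned with the tool.

```bash
python3 - <<'E'
from h import *
T=np.load("T6.npy")
b,f,t=[ray("wrist",uv,z,T)[0]*1e3 for uv,z in(((314,297),.01),((313,190),.013),((311,108),.008))]
print(b,f,t,np.linalg.norm(t-b));d=(t-b)[:2];d/=np.linalg.norm(d);print(np.degrees(np.arctan2(d[1],d[0])),t[:2]-105*d,b[:2]+39*d)
E
python3 go.py 399.5 363 60 43.8 4
```

```text
[364.86430784 328.60488447  10.        ] [433.04594221 392.68122178  13.        ] [476.67537284 435.0610962    8.        ] 154.3976660142767
43.59461773723185 [400.63052565 362.6581873 ] [393.10953679 355.49739349]
{'t': 13.7833, 'p': array([421.8, 377. , 177.8]), 'xhead': np.float64(42.86), 'tilt': array([ 3.e-04, -0.e+00, -1.e+00]), 'F': array([ 0.4, -0.3,  0.1]), 'M': array([-0.07,  0.01, -0.02]), 'op': 50.16393392521256, 'g': 0.0}
[-6.5 -1.2 29.5] -0.23
[-6.5 -1.3 29.5] -0.23
[-6.5 -1.3 29.5] -0.23
[-6.4 -1.3 29.5] -0.23
```

apply_moves:
  offset:
    - [-6.5,-1,29.5]
    - [-6.5,-1,29.5]
    - [-6.5,-1,29.5]
    - [-6.3,-1,29.5]
    - [0,0,20]
  spin: [-0.2,-0.2,-0.2,-0.2,0]
  fingers: [50,50,50,50,50]

```text
time: 14.2
tcp_pos: [0.3977, 0.3605, 0.0375]
eef_rot: [0.001, 0.928, 0.372, -0.002]
contact_force: [-1.1, -0.2, -0.2]
opening: 0.0503
grip_force: 0.0
```

apply_moves:
  offset:
    - [0,0,15]
    - [0,0,10]
    - [0,0,6]
    - [0,0,3]
    - [0,0,0]
  spin: [0,0,0,0,0]
  fingers: [50,50,50,50,50]

```text
time: 14.62
tcp_pos: [0.4, 0.3632, 0.0056]
eef_rot: [-0.0, 0.928, 0.372, 0.0]
contact_force: [-0.1, -0.4, 0.3]
opening: 0.05
grip_force: 0.0
```

apply_moves:
  offset:
    - [0,0,1]
    - [0,0,0]
    - [0,0,0]
    - [0,0,0]
    - [0,0,0]
  spin: [0,0,0,0,0]
  fingers: [50,50,50,50,50]

```text
time: 15.03
tcp_pos: [0.3998, 0.3635, 0.0051]
eef_rot: [-0.0, 0.928, 0.373, 0.0]
contact_force: [-0.4, 0.7, 0.8]
opening: 0.0502
grip_force: 0.0
```

```bash
python3 go.py 400 362.3 3 43.6 1
```

```text
{'t': 15.0333, 'p': array([399.8, 363.5,   5.1]), 'xhead': np.float64(43.76), 'tilt': array([ 8.e-04,  6.e-04, -1.e+00]), 'F': array([-0.4,  0.7,  0.8]), 'M': array([-0.05, -0.04,  0.01]), 'op': 50.18083883054692, 'g': 0.0}
[-0.7  1.   2.1] 0.16
```

apply_moves:
  offset:
    - [0,1,1]
    - [0,0,1]
    - [0,0,0]
    - [0,0,0]
    - [0,0,0]
  spin: [0,0,0,0,0]
  fingers: [50,40,30,20,20]
  grip_force: 40

```text
time: 15.45
tcp_pos: [0.4001, 0.3625, 0.0028]
eef_rot: [-0.0, 0.928, 0.373, -0.0]
contact_force: [-1.2, -0.2, 3.2]
opening: 0.0262
grip_force: 39.1
```

apply_moves:
  offset:
    - [0,0,0]
    - [0,0,0]
    - [0,0,0]
    - [0,0,-2]
    - [0,0,-4]
  spin: [0,0,0,0,0]
  fingers: [20,20,20,20,20]

```text
time: 15.87
tcp_pos: [0.4001, 0.3623, 0.0082]
eef_rot: [0.0, 0.928, 0.373, -0.0]
contact_force: [-0.7, 0.2, -1.0]
opening: 0.0262
grip_force: 39.4
```

apply_moves:
  offset:
    - [0,0,-15]
    - [0,0,-30]
    - [0,0,-35]
    - [0,0,-35]
    - [0,0,-30]
  spin: [0,0,0,0,0]
  fingers: [20,20,20,20,20]

```text
time: 16.28
tcp_pos: [0.4005, 0.3626, 0.1557]
eef_rot: [-0.0, 0.928, 0.373, 0.001]
contact_force: [0.9, 0.7, -0.3]
opening: 0.026
grip_force: 39.4
```

```bash
python3 go.py 551.6 89.3 160 110 12
```

```text
{'t': 16.2833, 'p': array([400.5, 362.6, 155.7]), 'xhead': np.float64(43.75), 'tilt': array([ 1.e-03,  5.e-04, -1.e+00]), 'F': array([ 0.9,  0.7, -0.3]), 'M': array([ 0.04, -0.06,  0.  ]), 'op': 25.954936742576688, 'g': 39.41806907008868}
[-6.7 25.2 -0.4] -5.52
[-9.  24.4 -0.4] -5.52
[-11.4  23.4  -0.4] -5.52
[-13.6  22.2  -0.4] -5.52
[-15.6  20.8  -0.4] -5.52
[-17.6  19.2  -0.4] -5.52
[-19.3  17.4  -0.4] -5.52
[-20.9  15.5  -0.4] -5.52
[-22.3  13.4  -0.4] -5.52
[-23.5  11.2  -0.4] -5.52
[-24.5   8.9  -0.4] -5.52
[-25.2   6.5  -0.4] -5.52
```

apply_moves:
  offset:
    - [-7,25,0]
    - [-9,24.5,0]
    - [-11.5,23.5,0]
    - [-13.5,22,0]
    - [-15.5,21,0]
  spin: [-5.5,-5.5,-5.5,-5.5,-5.5]
  fingers: [20,20,20,20,20]

```text
time: 16.7
tcp_pos: [0.4633, 0.2474, 0.1539]
eef_rot: [0.0, 0.811, 0.585, 0.0]
contact_force: [1.1, -0.4, -0.8]
opening: 0.0263
grip_force: 39.4
```

apply_moves:
  offset:
    - [-17.5,19,0]
    - [-19.5,17.5,0]
    - [-21,15.5,0]
    - [-22,13.5,0]
    - [-23.5,11,0]
  spin: [-5.5,-5.5,-5.5,-5.5,-5.5]
  fingers: [20,20,20,20,20]

```text
time: 17.12
tcp_pos: [0.5258, 0.1332, 0.1536]
eef_rot: [0.0, 0.649, 0.761, 0.0]
contact_force: [0.2, 0.4, 0.2]
opening: 0.0261
grip_force: 39.4
```

```bash
python3 go.py 581 67 150 110 5
```

```text
{'t': 17.1167, 'p': array([525.8, 133.2, 153.6]), 'xhead': np.float64(99.02), 'tilt': array([ 1.e-04, -1.e-04, -1.e+00]), 'F': array([0.2, 0.4, 0.2]), 'M': array([ 0.  , -0.04,  0.04]), 'op': 26.08905024228516, 'g': 39.41573566524312}
[-14.8   8.8   0.7] -2.2
[-15.1   8.2   0.7] -2.2
[-15.4   7.7   0.7] -2.2
[-15.7   7.1   0.7] -2.2
[-16.    6.5   0.7] -2.2
```

apply_moves:
  offset:
    - [-15,9,0]
    - [-15,8,0]
    - [-15.5,7.5,0]
    - [-15.5,7,0]
    - [-16,6.5,0]
  spin: [-2.2,-2.2,-2.2,-2.2,-2.2]
  fingers: [20,20,20,20,20]

```text
time: 17.53
tcp_pos: [0.5803, 0.0672, 0.1535]
eef_rot: [-0.0, 0.575, 0.818, -0.0]
contact_force: [-0.2, 0.8, -1.0]
opening: 0.0263
grip_force: 39.4
```

apply_moves:
  offset:
    - [0,0,0]
    - [0,0,0]
    - [0,0,0]
    - [0,0,0]
    - [0,0,0]
  spin: [0,0,0,0,0]
  fingers: [20,20,20,20,20]

```text
time: 17.95
tcp_pos: [0.5792, 0.0688, 0.1536]
eef_rot: [-0.0, 0.575, 0.818, -0.0]
contact_force: [-0.1, 0.4, -0.5]
opening: 0.0264
grip_force: 39.4
```

```bash
python3 - <<'E'
from h import *
T=tool();np.save("T7.npy",T);a=snapshot("wrist")[:,:,::-1];cv2.imwrite("pics/w7.png",a)
E
python3 go.py 581 67 150 110 1
```

```text
{'t': 18.0, 'p': array([579.3,  68.8, 153.6]), 'xhead': np.float64(109.79), 'tilt': array([-4.e-04,  1.e-04, -1.e+00]), 'F': array([-0.3, -0.5, -0.4]), 'M': array([-0.01, -0.  , -0.04]), 'op': 26.406428422994814, 'g': 39.42299495654879}
[-2.3  1.   3.6] -0.21
```

View pics/w7.png

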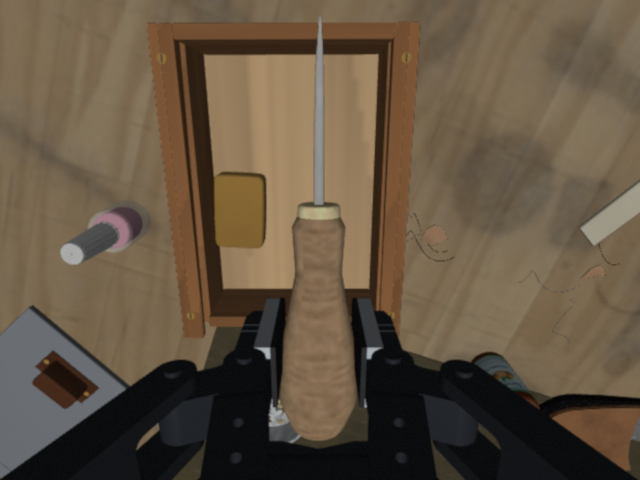

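Wax at (214–266, 172–248) sits along the +y wall; the awl hangs straight over the free side, tip (320,20). Lowering it.

apply_moves:
  offset:
    - [-2.3,1,15]
    - [0,0,25]
    - [0,0,25]
    - [0,0,20]
    - [0,0,10]
  spin: [-0.2,0,0,0,0]
  fingers: [20,20,20,20,20]

```text
time: 18.42
tcp_pos: [0.5796, 0.0667, 0.0563]
eef_rot: [-0.002, 0.574, 0.819, -0.001]
contact_force: [-0.4, 0.0, 0.7]
opening: 0.0258
grip_force: 39.4
```

```bash
python3 go.py 581 67 10 110 5;python3 - <<'E'
from h import *
T=np.load("T7.npy")
for uv in[(214,235),(266,235),(240,172),(240,248),(265,185)]:
  p=ray("wrist",uv,.026,T)[0][:2]*1e3-[551.6,89.3];print(uv,round(p@[-.342,.940],1),round(p@[-.940,-.342],1))
E
```

```text
{'t': 18.4167, 'p': array([579.6,  66.7,  56.3]), 'xhead': np.float64(109.99), 'tilt': array([-4.1e-03, -2.0e-04, -1.0e+00]), 'F': array([-0.4,  0. ,  0.7]), 'M': array([0.01, 0.03, 0.02]), 'op': 25.79165920604663, 'g': 39.42218150594272}
[-0.1  0.3  9.3] -0.0
[-0.1  0.3  9.3] -0.0
[-0.1  0.3  9.3] -0.0
[-0.1  0.3  9.3] -0.0
[-0.1  0.3  9.3] -0.0
(214, 235) -33.9 56.2
(266, 235) -34.0 19.2
(240, 172) 10.7 34.9
(240, 248) -43.7 38.4
(265, 185) 1.9 18.4
```

apply_moves:
  offset:
    - [0,1,14]
    - [0,0.3,14]
    - [0,0,8]
    - [0,0,5]
    - [0,0,2]
  spin: [0,0,0,0,0]
  fingers: [20,20,20,20,20]

```text
time: 18.83
tcp_pos: [0.5835, 0.0673, 0.0214]
eef_rot: [0.001, 0.574, 0.819, 0.001]
contact_force: [-18.9, -0.9, 52.1]
opening: 0.0256
grip_force: 73.4
```

apply_moves:
  offset:
    - [0,0,0]
    - [0,0,0]
    - [0,0,1]
    - [0,0,0]
    - [0,0,0]
  spin: [0,0,0,0,0]
  fingers: [20,20,20,20,20]

```text
time: 19.25
tcp_pos: [0.5835, 0.0673, 0.0215]
eef_rot: [0.002, 0.574, 0.819, 0.002]
contact_force: [-15.2, -1.6, 42.2]
opening: 0.0257
grip_force: 68.1
```

```bash
python3 go.py 581 67 10 110 5|head -1
```

```text
{'t': 19.25, 'p': array([583.5,  67.3,  21.5]), 'xhead': np.float64(109.99), 'tilt': array([ 5.4e-03,  6.0e-04, -1.0e+00]), 'F': array([-15.2,  -1.6,  42.2]), 'M': array([0.45, 0.52, 0.18]), 'op': 25.706668712252014, 'g': 68.06968989707912}
```

The gripper's knuckle met the -y rail at TCP z = 21 mm, so this spot beside the wax is too tight. I'll lift, lay the awl on the bench and regrasp it the other way round. The grip then falls beyond the wax, near mid-width.

apply_moves:
  offset:
    - [0,-1,-10]
    - [0,0,-20]
    - [0,0,-30]
    - [0,0,-35]
    - [0,0,-30]
  spin: [0,0,0,0,0]
  fingers: [20,20,20,20,20]

```text
time: 19.67
tcp_pos: [0.582, 0.0667, 0.1421]
eef_rot: [0.0, 0.574, 0.819, 0.0]
contact_force: [1.1, 0.5, -0.2]
opening: 0.0258
grip_force: 46.9
```

```bash
python3 go.py 430 340 130 38 15;python3 - <<'E'
from h import *
T=tool();np.save("T8.npy",T);a=snapshot("wrist")[:,:,::-1];cv2.imwrite("pics/w8.png",a)
E
```

```text
{'t': 19.6667, 'p': array([582. ,  66.7, 142.1]), 'xhead': np.float64(109.97), 'tilt': array([ 1.3e-03,  1.0e-04, -1.0e+00]), 'F': array([ 1.1,  0.5, -0.2]), 'M': array([-0.  , -0.01,  0.03]), 'op': 25.76956995734838, 'g': 46.918689960439224}
[20.6 -3.3  0.8] 4.8
[20.2 -5.   0.8] 4.8
[19.7 -6.7  0.8] 4.8
[19.1 -8.3  0.8] 4.8
[18.4 -9.9  0.8] 4.8
[ 17.5 -11.4   0.8] 4.8
[ 16.5 -12.8   0.8] 4.8
[ 15.3 -14.1   0.8] 4.8
[ 14.1 -15.4   0.8] 4.8
[ 12.8 -16.5   0.8] 4.8
[ 11.3 -17.5   0.8] 4.8
[  9.8 -18.4   0.8] 4.8
[  8.3 -19.2   0.8] 4.8
[  6.6 -19.8   0.8] 4.8
[  4.9 -20.3   0.8] 4.8
```

apply_moves:
  offset:
    - [20.5,-3.3,0.8]
    - [20,-5,0.8]
    - [19.5,-6.7,0.8]
    - [19,-8.3,0.8]
    - [18.5,-10,0.8]
  spin: [4.8,4.8,4.8,4.8,4.8]
  fingers: [20,20,20,20,20]
  grip_force: 40

```text
time: 20.13
tcp_pos: [0.531, 0.1579, 0.1362]
eef_rot: [0.0, 0.733, 0.68, 0.001]
contact_force: [0.5, 0.2, -0.6]
opening: 0.0263
grip_force: 46.9
```

apply_moves:
  offset:
    - [17.5,-11.4,0.8]
    - [16.5,-12.8,0.8]
    - [15.3,-14,0.8]
    - [14,-15.4,0.8]
    - [12.8,-16.5,0.8]
  spin: [4.8,4.8,4.8,4.8,4.8]
  fingers: [20,20,20,20,20]

```text
time: 20.55
tcp_pos: [0.4803, 0.2492, 0.1321]
eef_rot: [0.0, 0.858, 0.513, 0.001]
contact_force: [0.6, -1.0, -0.7]
opening: 0.0259
grip_force: 46.9
```

apply_moves:
  offset:
    - [11.3,-17.5,10]
    - [9.8,-18.4,15]
    - [8.3,-19.2,15]
    - [6.6,-19.8,15]
    - [5,-20,15]
  spin: [4.8,4.8,4.8,4.8,4.8]
  fingers: [20,20,20,20,20]

```text
time: 20.97
tcp_pos: [0.43, 0.3404, 0.0616]
eef_rot: [-0.0, 0.946, 0.323, 0.001]
contact_force: [-1.5, 0.3, -0.2]
opening: 0.0258
grip_force: 46.9
```

apply_moves:
  offset:
    - [0,0,15]
    - [0,0,15]
    - [0,0,10]
    - [0,0,6]
    - [0,0,0]
  spin: [0,0,0,0,0]
  fingers: [20,20,20,20,20]

```text
time: 21.38
tcp_pos: [0.4298, 0.3387, 0.0147]
eef_rot: [0.0, 0.946, 0.325, -0.001]
contact_force: [-0.8, -0.5, 0.1]
opening: 0.0261
grip_force: 46.9
```

```bash
python3 go.py 430 340 4 38 5|head -2
```

```text
{'t': 21.3833, 'p': array([429.8, 338.7,  14.7]), 'xhead': np.float64(37.95), 'tilt': array([-0.0016, -0.0011, -1.    ]), 'F': array([-0.8, -0.5,  0.1]), 'M': array([-0.04,  0.04, -0.01]), 'op': 26.13864921048782, 'g': 46.90318287030095}
[ 0.2 -0.2  2.1] -0.01
```

apply_moves:
  offset:
    - [0,0,4]
    - [0,0,3]
    - [0,0,2]
    - [0,0,1]
    - [0,0,0]
  spin: [0,0,0,0,0]
  fingers: [20,20,20,20,20]

```text
time: 21.8
tcp_pos: [0.4305, 0.3391, 0.0057]
eef_rot: [-0.0, 0.946, 0.325, 0.0]
contact_force: [-0.9, -0.0, -0.7]
opening: 0.026
grip_force: 46.9
```

apply_moves:
  offset:
    - [0,0,1]
    - [0,0,0]
    - [0,0,0.5]
    - [0,0,0]
    - [0,0,0]
  spin: [0,0,0,0,0]
  fingers: [20,20,20,20,20]

```text
time: 22.22
tcp_pos: [0.4303, 0.3392, 0.0041]
eef_rot: [-0.0, 0.946, 0.325, 0.0]
contact_force: [-0.4, -1.3, -0.9]
opening: 0.0263
grip_force: 46.9
```

```bash
python3 go.py 430 340 4 38 5|head -1
```

```text
{'t': 22.2167, 'p': array([430.3, 339.2,   4.1]), 'xhead': np.float64(37.95), 'tilt': array([ 1.e-04,  0.e+00, -1.e+00]), 'F': array([-0.4, -1.3, -0.9]), 'M': array([ 0.04,  0.  , -0.01]), 'op': 26.27967767058116, 'g': 46.91150923114037}
```

apply_moves:
  offset:
    - [0,0,0.7]
    - [0,0,0.6]
    - [0,0,0]
    - [0,0,0]
    - [0,0,0]
  spin: [0,0,0,0,0]
  fingers: [20,20,26,30,34]

```text
time: 22.63
tcp_pos: [0.4304, 0.3391, 0.0028]
eef_rot: [0.0, 0.946, 0.325, 0.0]
contact_force: [-0.1, 0.3, 0.3]
opening: 0.034
grip_force: 0.0
```

apply_moves:
  offset:
    - [0,0,0]
    - [0,0,0]
    - [0,0,-5]
    - [0,0,-25]
    - [0,0,-30]
  spin: [0,0,0,0,0]
  fingers: [44,50,50,50,50]

```text
time: 23.05
tcp_pos: [0.4286, 0.3379, 0.0617]
eef_rot: [0.001, 0.946, 0.325, -0.003]
contact_force: [0.9, 0.7, -0.1]
opening: 0.0502
grip_force: 0.0
```

apply_moves:
  offset:
    - [0,0,-30]
    - [0,0,-25]
    - [0,0,-20]
    - [0,0,-10]
    - [0,0,0]
  spin: [0,-7,-7,-7,-7]
  fingers: [50,50,50,50,50]

```text
time: 23.47
tcp_pos: [0.432, 0.3403, 0.1515]
eef_rot: [-0.0, 0.837, 0.547, 0.003]
contact_force: [0.8, 0.9, -1.0]
opening: 0.0494
grip_force: 0.0
```

apply_moves:
  offset:
    - [0,0,0]
    - [0,0,0]
    - [0,0,0]
    - [0,0,0]
    - [0,0,0]
  spin: [-7,-7,-7,-7,-7]
  fingers: [50,50,50,50,50]

```text
time: 23.88
tcp_pos: [0.4302, 0.339, 0.1482]
eef_rot: [0.0, 0.634, 0.773, 0.0]
contact_force: [0.3, 0.2, -0.5]
opening: 0.0499
grip_force: 0.0
```

apply_moves:
  offset:
    - [0,0,0]
    - [0,0,0]
    - [0,0,0]
    - [0,0,0]
    - [0,0,0]
  spin: [-7,-7,-7,-7,-7]
  fingers: [50,50,50,50,50]

```text
time: 24.3
tcp_pos: [0.4302, 0.339, 0.1482]
eef_rot: [0.0, 0.372, 0.928, 0.0]
contact_force: [0.2, -0.8, 0.1]
opening: 0.0498
grip_force: 0.0
```

apply_moves:
  offset:
    - [0,0,0]
    - [0,0,0]
    - [0,0,0]
    - [0,0,0]
    - [0,0,0]
  spin: [-7,-7,-7,-7,-7]
  fingers: [50,50,50,50,50]

```text
time: 24.72
tcp_pos: [0.4302, 0.339, 0.1482]
eef_rot: [0.0, 0.076, 0.997, 0.0]
contact_force: [-0.4, 0.4, 0.4]
opening: 0.0499
grip_force: 0.0
```

apply_moves:
  offset:
    - [0,0,0]
    - [0,0,0]
    - [0,0,0]
    - [0,0,0]
    - [0,0,0]
  spin: [-7,-7,-7,-7,-7]
  fingers: [50,50,50,50,50]

```text
time: 25.13
tcp_pos: [0.4302, 0.339, 0.1481]
eef_rot: [0.0, -0.227, 0.974, -0.0]
contact_force: [0.8, -0.5, -1.3]
opening: 0.0498
grip_force: 0.0
```

apply_moves:
  offset:
    - [0,0,0]
    - [0,0,0]
    - [0,0,0]
    - [0,0,0]
    - [0,0,0]
  spin: [-7,-5,0,0,0]
  fingers: [50,50,50,50,50]

```text
time: 25.55
tcp_pos: [0.4303, 0.3391, 0.148]
eef_rot: [0.0, -0.324, 0.946, -0.0]
contact_force: [0.5, -0.4, -1.2]
opening: 0.0502
grip_force: 0.0
```

```bash
python3 go.py 430.3 339.2 150 218 1;python3 - <<'E'
from h import *
T=tool();np.save("T9.npy",T);a=snapshot("wrist")[:,:,::-1].copy();cv2.imwrite("pics/w9.png",a)
# handle mask thresholds from w6
h6=cv2.cvtColor(cv2.imread("pics/w6.png"),cv2.COLOR_BGR2HSV)
print(h6[250,313],h6[220,313],h6[270,305],"bench",h6[250,270],h6[250,360])
h=cv2.cvtColor(a,cv2.COLOR_BGR2HSV)
m=cv2.morphologyEx(cv2.inRange(h,(4,100,70),(14,255,255)),cv2.MORPH_CLOSE,np.ones((5,5)))
for c in sorted(cv2.findContours(m,0,2)[0],key=cv2.contourArea)[-3:]:
    r=cv2.minAreaRect(c);print(cv2.contourArea(c),r,cv2.boundingRect(c))
E
```

```text
{'t': 25.55, 'p': array([430.3, 339.1, 148. ]), 'xhead': np.float64(-142.18), 'tilt': array([ 1.e-04,  0.e+00, -1.e+00]), 'F': array([ 0.5, -0.4, -1.2]), 'M': array([ 0.01, -0.02, -0.03]), 'op': 50.172934765853505, 'g': 0.0}
[-0.1  0.1 -2. ] -0.18
[ 15  93 153] [ 15  96 138] [ 15  94 149] bench [ 18  80 140] [ 17  72 114]
194.5 ((144.3461456298828, 281.7307434082031), (24.684158325195312, 9.707253456115723), 33.690067291259766) (132, 272, 26, 19)
287.5 ((173.9339599609375, 255.4811248779297), (16.62062644958496, 31.45556640625), 15.945395469665527) (166, 240, 19, 32)
928.0 ((8.0, 151.5), (153.0, 16.0), 90.0) (0, 75, 17, 154)
```

Run:
```python
from h import *
T=np.load("T9.npy");a=cv2.imread("pics/w9.png");h=cv2.cvtColor(cv2.medianBlur(a,5),cv2.COLOR_BGR2HSV)
m=cv2.inRange(h,(3,85,70),(15,255,255));m[:,:240]=0;m[:,400:]=0
m=cv2.morphologyEx(m,cv2.MORPH_OPEN,np.ones((5,5)))
c=max(cv2.findContours(m,0,2)[0],key=cv2.contourArea);print(cv2.contourArea(c),cv2.boundingRect(c),cv2.minAreaRect(c))
x,y,w,hh=cv2.boundingRect(c)
for v in range(y+4,y+hh-3,max(1,hh//10)):
    u=np.where(m[v])[0];l,r=u.min(),u.max();P=ray("wrist",[((l+r)/2,v),(l,v),(r,v)],.0135,T)*1e3
    t=(T[:3,:3].T@((P[0]/1e3)-T[:3,3]))*1e3;print(v,l,r,"tool xy",t[:2].round(1),"width",np.linalg.norm(P[1]-P[2]).round(1))
```

```text
91.0 (313, 239, 13, 12) ((318.8301696777344, 244.59434509277344), (12.63716983795166, 10.302042007446289), 15.945395469665527)
243 313 325 tool xy [-12.3   0.8] width 8.8
244 313 325 tool xy [-13.    0.8] width 8.8
245 313 325 tool xy [-13.8   0.8] width 8.8
246 313 325 tool xy [-14.6   0.8] width 8.8
247 313 323 tool xy [-15.4   0.1] width 7.4
```

Run:
```python
from h import *
T=np.load("T9.npy");a=cv2.imread("pics/w9.png");h=cv2.cvtColor(cv2.medianBlur(a,5),cv2.COLOR_BGR2HSV)
K,W=cam("wrist",T);C=np.linalg.inv(W)
d=np.r_[np.cos(np.radians(38)),np.sin(np.radians(38))]
for s in(-30,0,20,40,70,105):
    p=np.r_[np.array([430.3,339.2])+s*d,13.5 if s<50 else 8]/1e3;q=K@(C@np.r_[p,1])[:3];u,v=(q[:2]/q[2]).round().astype(int);print(s,(u,v),[tuple(map(int,h[v,k])) for k in range(u-32,u+33,4)] if 0<=v<480 else '')
```

```text
-30 (np.int64(318), np.int64(186)) [(18, 78, 105), (18, 78, 105), (17, 75, 105), (18, 88, 99), (16, 95, 124), (16, 96, 128), (15, 93, 134), (16, 94, 130), (16, 96, 127), (15, 96, 128), (15, 95, 129), (15, 98, 125), (15, 91, 115), (17, 91, 92), (18, 76, 127), (18, 76, 128), (18, 77, 129)]
0 (np.int64(318), np.int64(227)) [(17, 82, 121), (17, 85, 120), (17, 83, 117), (17, 84, 112), (16, 94, 111), (16, 94, 130), (15, 95, 132), (15, 98, 128), (15, 98, 127), (15, 97, 129), (15, 97, 132), (15, 96, 130), (16, 91, 98), (17, 78, 102), (18, 76, 107), (17, 74, 113), (17, 77, 120)]
20 (np.int64(318), np.int64(253)) [(18, 83, 126), (18, 80, 125), (18, 83, 123), (17, 84, 121), (17, 88, 119), (16, 93, 115), (16, 97, 126), (15, 98, 128), (15, 95, 126), (15, 95, 123), (15, 94, 122), (17, 88, 102), (18, 73, 105), (17, 73, 105), (18, 73, 102), (17, 76, 101), (17, 73, 102)]
40 (np.int64(318), np.int64(278)) [(17, 82, 125), (17, 82, 125), (17, 82, 124), (18, 86, 121), (17, 85, 117), (17, 89, 114), (15, 98, 128), (16, 98, 130), (15, 96, 130), (15, 98, 128), (16, 94, 119), (17, 87, 106), (17, 78, 108), (17, 71, 107), (19, 69, 107), (18, 72, 106), (18, 73, 102)]
70 (np.int64(318), np.int64(310)) [(17, 87, 114), (18, 89, 118), (17, 89, 118), (17, 92, 117), (18, 90, 116), (17, 88, 116), (17, 89, 115), (18, 87, 114), (23, 7, 138), (17, 86, 113), (17, 87, 109), (17, 78, 105), (17, 77, 103), (17, 80, 105), (17, 79, 107), (17, 71, 107), (18, 76, 108)]
105 (np.int64(318), np.int64(348)) [(18, 79, 126), (17, 81, 126), (18, 82, 127), (18, 82, 127), (18, 83, 126), (17, 82, 125), (17, 82, 124), (17, 85, 120), (17, 80, 121), (18, 89, 118), (17, 86, 119), (17, 84, 122), (17, 83, 123), (17, 80, 121), (17, 81, 119), (18, 81, 123), (18, 80, 124)]
```

Handle and spike still lie exactly on the expected axis (columns centred at u≈318). Regrasp.

apply_moves:
  offset:
    - [0,0,30]
    - [0,0,30]
    - [0,0,30]
    - [0,0,25]
    - [0,0,15]
  spin: [0,0,0,0,0]
  fingers: [50,50,50,50,50]

```text
time: 26.02
tcp_pos: [0.4289, 0.3382, 0.0153]
eef_rot: [-0.002, -0.325, 0.946, -0.0]
contact_force: [0.4, -0.4, 0.0]
opening: 0.0502
grip_force: 0.0
```

apply_moves:
  offset:
    - [0,0,8]
    - [0,0,4.5]
    - [0,0,2]
    - [0,0,0]
    - [0,0,0]
  spin: [0,0,0,0,0]
  fingers: [50,50,50,40,30]

```text
time: 26.43
tcp_pos: [0.4311, 0.3397, 0.0043]
eef_rot: [0.001, -0.325, 0.946, 0.0]
contact_force: [-0.2, -0.3, -0.1]
opening: 0.0308
grip_force: 0.0
```

apply_moves:
  offset:
    - [0,0,0]
    - [0,0,0]
    - [0,0,0]
    - [0,0,0]
    - [0,0,-3]
  spin: [0,0,0,0,0]
  fingers: [20,20,20,20,20]
  grip_force: 40

```text
time: 26.85
tcp_pos: [0.4306, 0.3393, 0.0068]
eef_rot: [0.0, -0.325, 0.946, 0.0]
contact_force: [0.2, 0.0, 0.0]
opening: 0.0263
grip_force: 39.3
```

apply_moves:
  offset:
    - [0,0,-15]
    - [0,0,-30]
    - [0,0,-35]
    - [0,0,-35]
    - [0,0,-20]
  spin: [0,0,0,0,0]
  fingers: [20,20,20,20,20]

```text
time: 27.27
tcp_pos: [0.4316, 0.34, 0.1451]
eef_rot: [0.002, -0.325, 0.946, 0.001]
contact_force: [-0.4, 0.4, -0.1]
opening: 0.0261
grip_force: 39.3
```

```bash
python3 go.py 544.8 119.8 140 110 15
```

```text
{'t': 27.2667, 'p': array([431.6, 340. , 145.1]), 'xhead': np.float64(-142.04), 'tilt': array([ 0.0041,  0.0027, -1.    ]), 'F': array([-0.4,  0.4, -0.1]), 'M': array([-0.05, -0.07, -0.02]), 'op': 26.090676444769674, 'g': 39.27445479701419}
[  3.1 -16.2   0.3] 7.2
[  1.  -16.5   0.3] 7.2
[ -1.  -16.5   0.3] 7.2
[ -3.1 -16.2   0.3] 7.2
[ -5.1 -15.7   0.3] 7.2
[ -7.  -14.9   0.3] 7.2
[ -8.9 -13.9   0.3] 7.2
[-10.5 -12.7   0.3] 7.2
[-12.  -11.3   0.3] 7.2
[-13.4  -9.7   0.3] 7.2
[-14.5  -7.9   0.3] 7.2
[-15.4  -6.1   0.3] 7.2
[-16.   -4.1   0.3] 7.2
[-16.4  -2.1   0.3] 7.2
[-16.5   0.    0.3] 7.2
```

apply_moves:
  offset:
    - [3,-16.2,0]
    - [1,-16.5,0]
    - [-1,-16.5,0]
    - [-3,-16.2,0]
    - [-5,-15.7,0]
  spin: [7.1,7.1,7.1,7.1,7.1]
  fingers: [20,20,20,20,20]

```text
time: 27.68
tcp_pos: [0.4682, 0.2651, 0.1416]
eef_rot: [0.0, -0.018, 1.0, 0.0]
contact_force: [0.2, 0.4, -1.1]
opening: 0.0263
grip_force: 39.3
```

apply_moves:
  offset:
    - [-7,-15,0]
    - [-9,-14,0]
    - [-10.5,-12.7,0]
    - [-12,-11.3,0]
    - [-13.4,-9.7,0]
  spin: [7.1,7.1,7.1,7.1,7.1]
  fingers: [20,20,20,20,20]

```text
time: 28.1
tcp_pos: [0.5069, 0.1919, 0.1414]
eef_rot: [-0.0, 0.287, 0.958, -0.0]
contact_force: [-0.5, 1.0, -0.9]
opening: 0.026
grip_force: 39.3
```

apply_moves:
  offset:
    - [-14.5,-8,0]
    - [-15.4,-6,0]
    - [-16,-4,0]
    - [-16.4,-2,0]
    - [-16.5,0,0]
  spin: [7.1,7.1,7.1,7.1,7.1]
  fingers: [20,20,20,20,20]

```text
time: 28.52
tcp_pos: [0.5463, 0.1194, 0.1414]
eef_rot: [-0.0, 0.566, 0.825, -0.0]
contact_force: [0.1, -0.3, -0.0]
opening: 0.0263
grip_force: 39.3
```

apply_moves:
  offset:
    - [0,0,0]
    - [0,0,0]
    - [0,0,0]
    - [0,0,0]
    - [0,0,0]
  spin: [0,0,0,0,0]
  fingers: [20,20,20,20,20]

```text
time: 28.93
tcp_pos: [0.5457, 0.1209, 0.1413]
eef_rot: [-0.0, 0.562, 0.827, -0.0]
contact_force: [-0.1, 0.2, -1.0]
opening: 0.0263
grip_force: 39.3
```

```bash
python3 go.py 544.8 119.8 60 110 3
```

```text
{'t': 28.9333, 'p': array([545.7, 120.9, 141.3]), 'xhead': np.float64(111.56), 'tilt': array([-4.e-04,  2.e-04, -1.e+00]), 'F': array([-0.1,  0.2, -1. ]), 'M': array([-0.02,  0.02, -0.02]), 'op': 26.275727561744333, 'g': 39.26123779376212}
[-0.2 -0.4 27.1] 0.52
[-0.2 -0.4 27.1] 0.52
[-0.2 -0.4 27.1] 0.52
```

apply_moves:
  offset:
    - [-0.2,-0.4,27]
    - [-0.2,-0.4,27]
    - [-0.2,-0.4,27]
    - [0,0,15]
    - [0,0,5]
  spin: [0.5,0.5,0.5,0,0]
  fingers: [20,20,20,20,20]

```text
time: 29.35
tcp_pos: [0.5428, 0.1195, 0.0377]
eef_rot: [-0.002, 0.573, 0.819, -0.002]
contact_force: [0.7, 0.2, 0.0]
opening: 0.026
grip_force: 39.3
```

apply_moves:
  offset:
    - [0,0,5]
    - [0,0,4]
    - [0,0,4]
    - [0,0,4]
    - [0,0,3]
  spin: [0,0,0,0,0]
  fingers: [20,20,20,20,20]

```text
time: 29.77
tcp_pos: [0.546, 0.1193, 0.0207]
eef_rot: [0.001, 0.574, 0.819, 0.001]
contact_force: [-0.5, -0.7, -0.2]
opening: 0.0262
grip_force: 39.3
```

```bash
python3 go.py 544.8 119.8 10 110 1
```

```text
{'t': 29.7667, 'p': array([546. , 119.3,  20.7]), 'xhead': np.float64(109.96), 'tilt': array([ 1.5e-03,  2.0e-04, -1.0e+00]), 'F': array([-0.5, -0.7, -0.2]), 'M': array([0.03, 0.04, 0.04]), 'op': 26.221760490338188, 'g': 39.25864024698967}
[ 0.9 -0.9 10.7] -0.04
```

Past the earlier contact height with no force. Continue gently.

apply_moves:
  offset:
    - [0,0,2.5]
    - [0,0,2.5]
    - [0,0,2]
    - [0,0,1]
    - [0,0,0]
  spin: [0,0,0,0,0]
  fingers: [20,20,20,20,20]

```text
time: 30.18
tcp_pos: [0.5452, 0.1191, 0.0121]
eef_rot: [-0.0, 0.574, 0.819, -0.0]
contact_force: [-0.7, 0.2, -1.8]
opening: 0.0261
grip_force: 39.3
```

apply_moves:
  offset:
    - [0,0,1]
    - [0,0,0.5]
    - [0,0,0]
    - [0,0,0]
    - [0,0,0]
  spin: [0,0,0,0,0]
  fingers: [20,20,20,20,20]

```text
time: 30.6
tcp_pos: [0.5454, 0.1192, 0.0109]
eef_rot: [0.0, 0.574, 0.819, 0.0]
contact_force: [-0.2, -0.4, -0.0]
opening: 0.0258
grip_force: 39.3
```

```bash
python3 go.py 544.8 119.8 10 110 1
```

```text
{'t': 30.6, 'p': array([545.4, 119.2,  10.9]), 'xhead': np.float64(109.95), 'tilt': array([ 1.e-04,  0.e+00, -1.e+00]), 'F': array([-0.2, -0.4, -0. ]), 'M': array([0.01, 0.02, 0.03]), 'op': 25.82834983563124, 'g': 39.27483687984932}
[ 0.8 -0.4  0.9] -0.05
```

apply_moves:
  offset:
    - [0,0,0.5]
    - [0,0,0]
    - [0,0,0.5]
    - [0,0,0]
    - [0,0,0]
  spin: [0,0,0,0,0]
  fingers: [20,20,20,20,20]

```text
time: 31.02
tcp_pos: [0.5455, 0.1192, 0.0106]
eef_rot: [0.0, 0.574, 0.819, 0.0]
contact_force: [-1.6, -0.9, 6.9]
opening: 0.026
grip_force: 39.8
```

apply_moves:
  offset:
    - [0,0,0.3]
    - [0,0,0]
    - [0,0,0]
    - [0,0,0]
    - [0,0,0]
  spin: [0,0,0,0,0]
  fingers: [20,20,20,20,20]

```text
time: 31.43
tcp_pos: [0.5455, 0.1192, 0.0106]
eef_rot: [0.0, 0.574, 0.819, 0.0]
contact_force: [-2.2, -0.6, 8.4]
opening: 0.026
grip_force: 39.9
```

Awl rests on the floor. Release and rise.

apply_moves:
  offset:
    - [0,0,-0.5]
    - [0,0,0]
    - [0,0,0]
    - [0,0,0]
    - [0,0,0]
  spin: [0,0,0,0,0]
  fingers: [24,27,29,32,36]

```text
time: 31.85
tcp_pos: [0.5453, 0.1192, 0.0097]
eef_rot: [-0.0, 0.574, 0.819, -0.0]
contact_force: [-0.1, 0.3, -0.2]
opening: 0.036
grip_force: 0.0
```

apply_moves:
  offset:
    - [0,0,0]
    - [0,0,-3]
    - [0,0,-8]
    - [0,0,-15]
    - [0,0,-30]
  spin: [0,0,0,0,0]
  fingers: [38,38,38,38,38]

```text
time: 32.27
tcp_pos: [0.5428, 0.1188, 0.0643]
eef_rot: [-0.002, 0.574, 0.819, -0.002]
contact_force: [-0.8, 0.4, -0.4]
opening: 0.0378
grip_force: 0.0
```

apply_moves:
  offset:
    - [0,0,-35]
    - [0,0,-35]
    - [0,0,-35]
    - [0,0,0]
    - [0,0,0]
  spin: [0,0,0,0,0]
  fingers: [38,50,50,50,50]

```text
time: 32.68
tcp_pos: [0.5474, 0.1195, 0.1745]
eef_rot: [0.003, 0.574, 0.819, 0.002]
contact_force: [0.1, 0.4, 0.1]
opening: 0.0498
grip_force: 0.0
```

```bash
python3 - <<'E'
from h import *
T=tool();np.save("T10.npy",T);a=snapshot("wrist")[:,:,::-1].copy();cv2.imwrite("pics/w10.png",a)
E
python3 go.py 665.6 -300.3 150 110 13
```

```text
{'t': 32.7333, 'p': array([545.8, 119.3, 172.5]), 'xhead': np.float64(109.95), 'tilt': array([ 2.8e-03,  4.0e-04, -1.0e+00]), 'F': array([ 0.1,  0.1, -0.1]), 'M': array([-0.06,  0.  , -0.02]), 'op': 50.410903686037614, 'g': 0.0}
[-33.5  -2.4   1.7] -0.0
[-33.5  -2.4   1.7] -0.0
[-33.5  -2.4   1.7] -0.0
[-33.5  -2.4   1.7] -0.0
[-33.5  -2.4   1.7] -0.0
[-33.5  -2.4   1.7] -0.0
[-33.5  -2.4   1.7] -0.0
[-33.5  -2.4   1.7] -0.0
[-33.5  -2.4   1.7] -0.0
[-33.5  -2.4   1.7] -0.0
[-33.5  -2.4   1.7] -0.0
[-33.5  -2.4   1.7] -0.0
[-33.5  -2.4   1.7] -0.0
```

View pics/w10.png

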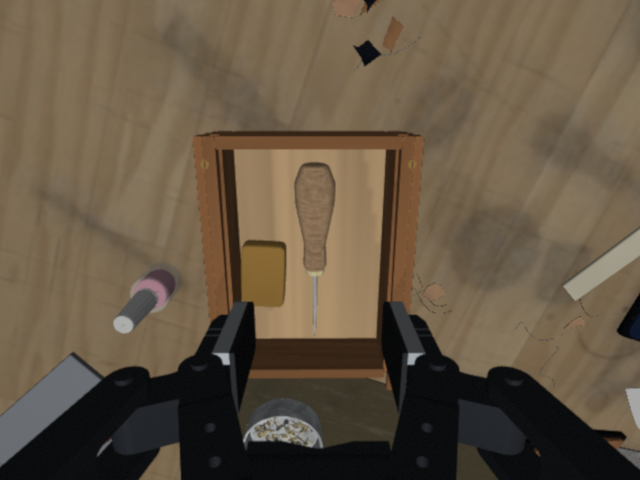

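The awl lies inside from butt (315,163) to tip (315,333), beside the wax (242–285, 240–306). Now the lid.

apply_moves:
  offset:
    - [-33.5,-2.4,0]
    - [-33.5,-2.4,0]
    - [-33.5,-2.4,0]
    - [-33.5,-2.4,0]
    - [-33.5,-2.4,0]
  spin: [0,0,0,0,0]
  fingers: [50,50,50,50,50]

```text
time: 33.15
tcp_pos: [0.5899, -0.0435, 0.169]
eef_rot: [-0.002, 0.574, 0.819, -0.001]
contact_force: [0.6, 0.1, 0.1]
opening: 0.0499
grip_force: 0.0
```

apply_moves:
  offset:
    - [-33.5,-2.4,0]
    - [-33.5,-2.4,0]
    - [-33.5,-2.4,0]
    - [-33.5,-2.4,0]
    - [-33.5,-2.4,0]
  spin: [0,0,0,0,0]
  fingers: [50,50,50,50,50]

```text
time: 33.57
tcp_pos: [0.6359, -0.2051, 0.1686]
eef_rot: [-0.002, 0.574, 0.819, -0.0]
contact_force: [0.3, 1.3, -0.5]
opening: 0.0502
grip_force: 0.0
```

apply_moves:
  offset:
    - [-33.5,-2.4,5]
    - [-33.5,-2.4,10]
    - [-33.5,-2.4,15]
    - [0,0,20]
    - [0,0,20]
  spin: [0,0,0,0,0]
  fingers: [50,50,50,50,50]

```text
time: 33.98
tcp_pos: [0.6639, -0.3033, 0.0979]
eef_rot: [-0.001, 0.575, 0.818, -0.0]
contact_force: [0.5, -0.2, 0.3]
opening: 0.0501
grip_force: 0.0
```

apply_moves:
  offset:
    - [0,0,0]
    - [0,0,0]
    - [0,0,0]
    - [0,0,0]
    - [0,0,0]
  spin: [0,0,0,0,0]
  fingers: [50,50,50,50,50]

```text
time: 34.4
tcp_pos: [0.6655, -0.3007, 0.1027]
eef_rot: [0.001, 0.574, 0.819, 0.0]
contact_force: [-0.2, -0.1, 0.2]
opening: 0.0501
grip_force: 0.0
```

```bash
python3 go.py 665.8 -300.5 30 110 5;python3 - <<'E'
from h import *
T=tool();np.save("T11.npy",T);a=snapshot("wrist")[:,:,::-1].copy();cv2.imwrite("pics/w11.png",a)
h=cv2.cvtColor(a,cv2.COLOR_BGR2HSV)
K,W=cam("wrist",T);C=np.linalg.inv(W);q=K@(C@np.r_[.6658,-.3005,.026,1])[:3];print("pull expected px",q[:2]/q[2])
m=cv2.inRange(h,(0,120,20),(13,255,110))
for c in sorted(cv2.findContours(m,0,2)[0],key=cv2.contourArea)[-2:]:print(cv2.contourArea(c),cv2.minAreaRect(c),cv2.boundingRect(c))
# lid panel side edges -> heading
g=cv2.inRange(h,(12,60,130),(20,130,255))
c=max(cv2.findContours(g,0,2)[0],key=cv2.contourArea);print(cv2.contourArea(c),cv2.boundingRect(c))
for sgn in(0,1):
    P=[]
    for v in range(40,260,10):
        u=np.where(g[v,60:580])[0]+60
        if len(u)>50:P.append((u.min() if sgn==0 else u.max(),v))
    Q=ray("wrist",P,.006,T)[:,:2]*1e3;f=cv2.fitLine(Q.astype(np.float32),cv2.DIST_HUBER,0,.01,.01).ravel();print(P[::7],np.degrees(np.arctan2(f[1],f[0]))%180,Q.mean(0)@[-.940,-.342]-np.array([665.8,-300.5])@[-.940,-.342])
E
```

```text
{'t': 34.4, 'p': array([ 665.5, -300.7,  102.7]), 'xhead': np.float64(109.99), 'tilt': array([ 0.0023, -0.0012, -1.    ]), 'F': array([-0.2, -0.1,  0.2]), 'M': array([ 0.09, -0.09,  0.01]), 'op': 50.129256917209126, 'g': 0.0}
[ 0.1  0.  14.5] -0.0
[ 0.1  0.  14.5] -0.0
[ 0.1  0.  14.5] -0.0
[ 0.1  0.  14.5] -0.0
[ 0.1  0.  14.5] -0.0
pull expected px [320.13563604 251.5529927 ]
2794.5 ((318.5, 242.0), (38.0, 79.0), 90.0) (279, 223, 80, 39)
59947.0 (202, 0, 235, 282)
[(np.int64(60), 40), (np.int64(60), 110), (np.int64(60), 180), (np.int64(60), 250)] 98.67286 152.95252409552404
[(np.int64(435), 40), (np.int64(429), 110), (np.int64(423), 180), (np.int64(417), 250)] 109.876015 -62.01505429199699
```

apply_moves:
  offset:
    - [0,0,25]
    - [0,0,25]
    - [0,0,20]
    - [0,0,12]
    - [0,0,6]
  spin: [0,0,0,0,0]
  fingers: [48,48,46,46,46]

```text
time: 34.87
tcp_pos: [0.6638, -0.3001, 0.0116]
eef_rot: [-0.001, 0.574, 0.819, -0.0]
contact_force: [-0.1, -0.3, -0.3]
opening: 0.0459
grip_force: 0.0
```

apply_moves:
  offset:
    - [0,0,4]
    - [0,0,2]
    - [0,0,1]
    - [0,0,0]
    - [0,0,0]
  spin: [0,0,0,0,0]
  fingers: [46,46,46,46,46]

```text
time: 35.28
tcp_pos: [0.6654, -0.3012, 0.0072]
eef_rot: [0.001, 0.574, 0.819, 0.0]
contact_force: [-0.4, -0.2, 0.1]
opening: 0.0461
grip_force: 0.0
```

```bash
python3 go.py 665.8 -300.5 7.5 110 1
```

```text
{'t': 35.2833, 'p': array([ 665.4, -301.2,    7.2]), 'xhead': np.float64(109.96), 'tilt': array([ 0.0017, -0.001 , -1.    ]), 'F': array([-0.4, -0.2,  0.1]), 'M': array([-0.  ,  0.02,  0.07]), 'op': 46.07112512827219, 'g': 0.0}
[ 0.5  0.7 -0.3] -0.04
```

apply_moves:
  offset:
    - [0,0,0]
    - [0,0,0]
    - [0,0,0]
    - [0,0,0]
    - [0,0,0]
  spin: [0,0,0,0,0]
  fingers: [40,30,30,30,30]
  grip_force: 40

```text
time: 35.7
tcp_pos: [0.6654, -0.3012, 0.0072]
eef_rot: [0.001, 0.574, 0.819, 0.0]
contact_force: [0.1, 0.5, 5.7]
opening: 0.0354
grip_force: 41.8
```

apply_moves:
  offset:
    - [0,0,0]
    - [0,0,0]
    - [0,0,0]
    - [0,0,0]
    - [0,0,0]
  spin: [0,0,0,0,0]
  fingers: [30,30,30,30,30]

```text
time: 36.12
tcp_pos: [0.6655, -0.3012, 0.0071]
eef_rot: [0.001, 0.574, 0.819, 0.0]
contact_force: [-0.5, -0.4, 6.1]
opening: 0.035
grip_force: 41.8
```

```bash
python3 go.py 665.8 -300.5 7.5 110 1
```

```text
{'t': 36.1167, 'p': array([ 665.5, -301.2,    7.1]), 'xhead': np.float64(109.95), 'tilt': array([ 1.9e-03, -9.0e-04, -1.0e+00]), 'F': array([-0.5, -0.4,  6.1]), 'M': array([-0.01,  0.05, -0.04]), 'op': 35.02661429129435, 'g': 41.77300572395325}
[ 0.6  0.6 -0.4] -0.05
```

apply_moves:
  offset:
    - [0,0,-5]
    - [0,0,-15]
    - [0,0,-20]
    - [0,0,-15]
    - [0,0,0]
  spin: [0,0,0,0,0]
  fingers: [30,30,30,30,30]

```text
time: 36.53
tcp_pos: [0.6663, -0.3018, 0.0641]
eef_rot: [0.003, 0.574, 0.819, 0.0]
contact_force: [0.6, 0.9, -0.6]
opening: 0.0352
grip_force: 41.0
```

```bash
python3 go.py 641.6 -156.8 62 110 10 | head -2
```

```text
{'t': 36.5333, 'p': array([ 666.3, -301.8,   64.1]), 'xhead': np.float64(109.95), 'tilt': array([ 0.0044, -0.0025, -1.    ]), 'F': array([ 0.6,  0.9, -0.6]), 'M': array([-0.09, -0.11,  0.07]), 'op': 35.211643102918615, 'g': 41.03167712688446}
[14.5  2.6  0.2] -0.01
```

apply_moves:
  offset:
    - [14.5,2.6,0]
    - [14.5,2.6,0]
    - [14.5,2.6,0]
    - [14.5,2.6,0]
    - [14.5,2.6,0]
  spin: [0,0,0,0,0]
  fingers: [30,30,30,30,30]

```text
time: 36.95
tcp_pos: [0.6508, -0.2257, 0.0598]
eef_rot: [-0.001, 0.574, 0.819, -0.0]
contact_force: [0.3, 0.3, -2.5]
opening: 0.0349
grip_force: 41.0
```

apply_moves:
  offset:
    - [14.5,2.6,0]
    - [14.5,2.6,0]
    - [14.5,2.6,0]
    - [14.5,2.6,0]
    - [12,2.6,0]
  spin: [0,0,0,0,0]
  fingers: [30,30,30,30,30]

```text
time: 37.37
tcp_pos: [0.64, -0.1561, 0.0611]
eef_rot: [-0.0, 0.574, 0.819, 0.0]
contact_force: [-0.3, -0.6, -1.3]
opening: 0.0349
grip_force: 41.0
```

apply_moves:
  offset:
    - [0,0,0]
    - [0,0,0]
    - [0,0,0]
    - [0,0,0]
    - [0,0,0]
  spin: [0,0,0,0,0]
  fingers: [30,30,30,30,30]

```text
time: 37.78
tcp_pos: [0.6408, -0.159, 0.061]
eef_rot: [0.0, 0.574, 0.819, -0.0]
contact_force: [-0.1, -0.4, -2.4]
opening: 0.0347
grip_force: 41.0
```

```bash
python3 go.py 641.6 -156.8 60.3 110 1;python3 - <<'E'
from h import *
T=tool();a=snapshot("wrist")[:,:,::-1].copy();cv2.imwrite("pics/w12.png",a)
b=snapshot("scene")[:,:,::-1];cv2.imwrite("pics/s12.png",b)
h=cv2.cvtColor(a,cv2.COLOR_BGR2HSV)
for v in(20,60,100,150,200,250):
    print(v,[(u,tuple(map(int,h[v,u]))) for u in list(range(110,180,10))+list(range(460,540,10))])
E
```

```text
{'t': 37.7833, 'p': array([ 640.8, -159. ,   61. ]), 'xhead': np.float64(109.9), 'tilt': array([ 5.e-04, -4.e-04, -1.e+00]), 'F': array([-0.1, -0.4, -2.4]), 'M': array([-0.07,  0.02,  0.  ]), 'op': 34.71840250097451, 'g': 40.96107065677643}
[1.8 1.5 0.7] -0.1
20 [(110, (18, 96, 109)), (120, (17, 94, 108)), (130, (17, 98, 149)), (140, (17, 97, 152)), (150, (17, 96, 154)), (160, (17, 97, 155)), (170, (16, 97, 155)), (460, (17, 98, 141)), (470, (16, 96, 146)), (480, (17, 96, 149)), (490, (17, 96, 148)), (500, (17, 98, 146)), (510, (17, 96, 143)), (520, (23, 82, 56)), (530, (21, 82, 62))]
60 [(110, (17, 93, 110)), (120, (18, 94, 111)), (130, (17, 94, 114)), (140, (17, 96, 152)), (150, (17, 98, 153)), (160, (17, 98, 156)), (170, (17, 96, 154)), (460, (17, 97, 145)), (470, (17, 96, 149)), (480, (17, 96, 149)), (490, (17, 96, 148)), (500, (17, 95, 145)), (510, (22, 92, 61)), (520, (22, 88, 55)), (530, (22, 84, 58))]
100 [(110, (18, 93, 113)), (120, (17, 96, 111)), (130, (17, 96, 111)), (140, (17, 97, 150)), (150, (17, 97, 153)), (160, (17, 96, 154)), (170, (17, 97, 155)), (460, (16, 95, 147
[... 436 characters left out ...]
54)), (520, (24, 86, 59)), (530, (22, 90, 62))]
200 [(110, (17, 89, 114)), (120, (23, 80, 54)), (130, (22, 82, 56)), (140, (23, 82, 56)), (150, (16, 97, 144)), (160, (17, 97, 152)), (170, (17, 96, 154)), (460, (16, 96, 152)), (470, (17, 96, 151)), (480, (17, 95, 147)), (490, (20, 77, 66)), (500, (22, 88, 55)), (510, (23, 89, 57)), (520, (21, 101, 58)), (530, (22, 92, 61))]
250 [(110, (21, 92, 58)), (120, (22, 88, 55)), (130, (24, 87, 56)), (140, (22, 85, 57)), (150, (22, 85, 57)), (160, (16, 96, 148)), (170, (17, 97, 152)), (460, (17, 97, 152)), (470, (17, 98, 149)), (480, (17, 97, 147)), (490, (21, 88, 55)), (500, (22, 87, 56)), (510, (22, 88, 55)), (520, (21, 93, 55)), (530, (22, 85, 54))]
```

Run:
```python
from h import *
T=tool();a=cv2.imread("pics/w12.png");V=cv2.cvtColor(a,cv2.COLOR_BGR2HSV)[:,:,2]
P=[[],[]]
for v in range(5,260,15):
    l=200
    while V[v,l]>128:l-=1
    r=440
    while V[v,r]>124:r+=1
    P[0].append((l+.5,v));P[1].append((r-.5,v))
X=[(T[:3,:3].T@(ray("wrist",p,T[2,3]-.0071+.006,T)-T[:3,3]).T).T[:,:2]*1e3 for p in P]
for a_,b in zip(*X):print(a_.round(1),b.round(1),(b[1]-a_[1]).round(1),((a_[1]+b[1])/2).round(2))
```

```text
[111.  -63.1] [111.2  62.2] 125.3 -0.42
[106.7 -63.1] [106.9  61.9] 125.0 -0.57
[102.4 -63. ] [102.5  61.9] 125.0 -0.56
[ 97.9 -63.4] [98.1 61.9] 125.3 -0.71
[ 93.4 -63. ] [93.5 62. ] 125.0 -0.53
[ 88.7 -63. ] [88.9 62. ] 125.0 -0.52
[ 84. -63.] [84.1 62. ] 125.0 -0.51
[ 79.1 -63. ] [79.3 62. ] 125.0 -0.49
[ 74.1 -63.3] [74.3 62. ] 125.4 -0.65
[ 69.1 -63.3] [69.2 61.7] 125.0 -0.82
[ 63.9 -63.3] [64.  61.7] 125.1 -0.81
[ 58.5 -63.3] [58.7 61.7] 125.1 -0.8
[ 53.1 -63.3] [53.2 61.7] 125.1 -0.79
[ 47.5 -63.3] [47.7 61.8] 125.1 -0.78
[ 41.8 -63.3] [42.  61.8] 125.1 -0.77
[ 36.  -63.3] [36.1 61.8] 125.1 -0.75
[ 30.  -63.7] [30.1 61.8] 125.5 -0.93
```

Lid is level (constant width 125.1 mm), aligned within 0.2°, and 1.7 mm off centre. I'll correct that and feed it in.

apply_moves:
  offset:
    - [2,1.7,0.7]
    - [5,0,0]
    - [6,0,0]
    - [5,0,0]
    - [2,0,0]
  spin: [-0.1,0,0,0,0]
  fingers: [30,30,30,30,30]

```text
time: 38.3
tcp_pos: [0.6344, -0.1374, 0.0602]
eef_rot: [-0.001, 0.573, 0.82, -0.0]
contact_force: [0.4, 0.6, -1.5]
opening: 0.035
grip_force: 41.0
```

apply_moves:
  offset:
    - [0,0,0]
    - [0,0,0]
    - [3,0,0]
    - [3,0,0]
    - [0,0,0]
  spin: [0,0,0,0,0]
  fingers: [30,30,30,30,30]

```text
time: 38.72
tcp_pos: [0.6328, -0.1324, 0.0603]
eef_rot: [-0.0, 0.573, 0.819, 0.0]
contact_force: [-0.5, 0.7, -2.5]
opening: 0.0348
grip_force: 41.0
```

```bash
python3 go.py 570.4 37.4 60.3 110 1
```

```text
{'t': 38.7167, 'p': array([ 632.8, -132.4,   60.3]), 'xhead': np.float64(110.06), 'tilt': array([-5.e-04,  4.e-04, -1.e+00]), 'F': array([-0.5,  0.7, -2.5]), 'M': array([-0.06, -0.05,  0.02]), 'op': 34.8073000545402, 'g': 40.9646612405777}
[ 1.809e+02 -3.000e-01  1.000e-01] 0.06
```

apply_moves:
  offset:
    - [2.5,0,0]
    - [2.5,0,0]
    - [2.5,0,0]
    - [2.5,0,0]
    - [2.5,0,0]
  spin: [0,0,0,0,0]
  fingers: [30,30,30,30,30]

```text
time: 39.13
tcp_pos: [0.6287, -0.121, 0.0603]
eef_rot: [-0.0, 0.573, 0.819, 0.0]
contact_force: [-0.1, -0.3, -1.7]
opening: 0.0353
grip_force: 41.0
```

```bash
python3 go.py 570.4 37.4 60.3 110 1
```

```text
{'t': 39.1333, 'p': array([ 628.7, -121. ,   60.3]), 'xhead': np.float64(110.05), 'tilt': array([-1.e-04,  1.e-04, -1.e+00]), 'F': array([-0.1, -0.3, -1.7]), 'M': array([-0.11, -0.01,  0.03]), 'op': 35.257047172053504, 'g': 40.96482038497925}
[168.8  -0.5   0. ] 0.05
```

apply_moves:
  offset:
    - [3,0,0]
    - [4,0,0]
    - [4,0,0]
    - [4,0,0]
    - [4,0,0]
  spin: [0,0,0,0,0]
  fingers: [30,30,30,30,30]

```text
time: 39.55
tcp_pos: [0.6221, -0.103, 0.0603]
eef_rot: [-0.0, 0.573, 0.819, -0.0]
contact_force: [0.4, -0.2, -1.7]
opening: 0.0352
grip_force: 41.0
```

apply_moves:
  offset:
    - [4,0,0]
    - [4,0,0]
    - [4,0,0]
    - [4,0,0]
    - [4,0,0]
  spin: [0,0,0,0,0]
  fingers: [30,30,30,30,30]

```text
time: 39.97
tcp_pos: [0.6154, -0.0842, 0.0603]
eef_rot: [0.0, 0.573, 0.819, 0.0]
contact_force: [-1.0, -0.5, -1.1]
opening: 0.0351
grip_force: 41.0
```

```bash
python3 go.py 570.4 37.4 60.3 110 1
```

```text
{'t': 39.9667, 'p': array([615.4, -84.2,  60.3]), 'xhead': np.float64(110.05), 'tilt': array([ 0.,  0., -1.]), 'F': array([-1. , -0.5, -1.1]), 'M': array([-0.1 , -0.05, -0.01]), 'op': 35.111544455732314, 'g': 40.9645539522171}
[129.7  -0.5   0. ] 0.05
```

apply_moves:
  offset:
    - [5,0,0]
    - [5,0,0]
    - [5,0,0]
    - [5,0,0]
    - [5,0,0]
  spin: [0,0,0,0,0]
  fingers: [30,30,30,30,30]

```text
time: 40.38
tcp_pos: [0.6067, -0.0607, 0.0603]
eef_rot: [0.0, 0.573, 0.819, -0.0]
contact_force: [0.3, 0.7, -2.5]
opening: 0.0348
grip_force: 40.9
```

apply_moves:
  offset:
    - [5,0,0]
    - [5,0,0]
    - [5,0,0]
    - [5,0,0]
    - [5,0,0]
  spin: [0,0,0,0,0]
  fingers: [30,30,30,30,30]

```text
time: 40.8
tcp_pos: [0.5982, -0.0373, 0.0603]
eef_rot: [0.0, 0.573, 0.819, -0.0]
contact_force: [0.4, -1.6, -3.3]
opening: 0.0348
grip_force: 40.8
```

```bash
python3 go.py 570.4 37.4 60.3 110 1
```

```text
{'t': 40.8, 'p': array([598.2, -37.3,  60.3]), 'xhead': np.float64(110.06), 'tilt': array([ 1.e-04, -2.e-04, -1.e+00]), 'F': array([ 0.4, -1.6, -3.3]), 'M': array([-0.34, -0.17, -0.01]), 'op': 34.823971589735066, 'g': 40.820138454437256}
[79.7 -0.5 -0.1] 0.06
```

apply_moves:
  offset:
    - [5,0,0.2]
    - [5,0,0.2]
    - [5,0,0.1]
    - [5,0,0]
    - [5,0,0]
  spin: [0,0,0,0,0]
  fingers: [30,30,30,30,30]

```text
time: 41.22
tcp_pos: [0.5896, -0.0138, 0.0597]
eef_rot: [0.0, 0.573, 0.819, -0.0]
contact_force: [1.0, 0.0, -3.6]
opening: 0.0351
grip_force: 40.8
```

apply_moves:
  offset:
    - [5,0,0]
    - [5,0,0]
    - [5,0,0]
    - [5,0,0]
    - [5,0,0]
  spin: [0,0,0,0,0]
  fingers: [30,30,30,30,30]

```text
time: 41.63
tcp_pos: [0.5811, 0.0096, 0.0598]
eef_rot: [0.0, 0.573, 0.819, -0.0]
contact_force: [-0.0, -2.1, -3.7]
opening: 0.035
grip_force: 40.7
```

```bash
python3 go.py 570.4 37.4 60.3 110 1
```

```text
{'t': 41.6333, 'p': array([581.1,   9.6,  59.8]), 'xhead': np.float64(110.06), 'tilt': array([ 2.e-04, -3.e-04, -1.e+00]), 'F': array([-0. , -2.1, -3.7]), 'M': array([-0.68, -0.32,  0.07]), 'op': 34.99841692471489, 'g': 40.684343576431274}
[29.8 -0.5 -0.5] 0.06
```

apply_moves:
  offset:
    - [4,0,0]
    - [4,0,0]
    - [4,0,0]
    - [4,0,0]
    - [3,0,0]
  spin: [0,0,0,0,0]
  fingers: [30,30,30,30,30]

```text
time: 42.05
tcp_pos: [0.5745, 0.0275, 0.0598]
eef_rot: [0.0, 0.573, 0.819, -0.0]
contact_force: [0.6, -1.9, -4.3]
opening: 0.0352
grip_force: 40.7
```

apply_moves:
  offset:
    - [2,0,0]
    - [2,0,0]
    - [1,0,0]
    - [1,0,0]
    - [0,0,0]
  spin: [0,0,0,0,0]
  fingers: [30,30,30,30,30]

```text
time: 42.47
tcp_pos: [0.5726, 0.0329, 0.0598]
eef_rot: [-0.0, 0.573, 0.819, 0.0]
contact_force: [1.7, -0.5, -4.6]
opening: 0.035
grip_force: 40.6
```

```bash
python3 go.py 570.4 37.4 60.3 110 1
```

```text
{'t': 42.4667, 'p': array([572.6,  32.9,  59.8]), 'xhead': np.float64(110.05), 'tilt': array([-1.e-04,  1.e-04, -1.e+00]), 'F': array([ 1.7, -0.5, -4.6]), 'M': array([-0.55, -0.29,  0.02]), 'op': 35.01702263906202, 'g': 40.64314842224121}
[ 5.  -0.5 -0.5] 0.05
```

apply_moves:
  offset:
    - [1,0,0]
    - [1,0,0]
    - [1,0,0]
    - [0,0,0]
    - [0,0,0]
  spin: [0,0,0,0,0]
  fingers: [30,30,30,30,30]

```text
time: 42.88
tcp_pos: [0.5714, 0.0359, 0.0598]
eef_rot: [-0.0, 0.573, 0.819, 0.0]
contact_force: [0.7, -1.3, -2.9]
opening: 0.0351
grip_force: 40.7
```

apply_moves:
  offset:
    - [1,0,0]
    - [0,0,0]
    - [0.7,0,0]
    - [0,0,0]
    - [0,0,0]
  spin: [0,0,0,0,0]
  fingers: [30,30,30,30,30]

```text
time: 43.3
tcp_pos: [0.571, 0.0373, 0.0598]
eef_rot: [-0.0, 0.573, 0.819, 0.0]
contact_force: [0.6, -0.5, -3.2]
opening: 0.0356
grip_force: 40.7
```

```bash
python3 go.py 570.4 37.4 60.3 110 1
```

```text
{'t': 43.3, 'p': array([571. ,  37.3,  59.8]), 'xhead': np.float64(110.05), 'tilt': array([-1.e-04,  2.e-04, -1.e+00]), 'F': array([ 0.6, -0.5, -3.2]), 'M': array([-0.47, -0.22,  0.02]), 'op': 35.58748299541248, 'g': 40.71961998939514}
[ 0.2 -0.5 -0.5] 0.05
```

apply_moves:
  offset:
    - [0.5,0,0]
    - [0,0,0]
    - [0.5,0,0]
    - [0,0,0]
    - [0,0,0]
  spin: [0,0,0,0,0]
  fingers: [30,30,30,30,30]

```text
time: 43.72
tcp_pos: [0.5706, 0.0382, 0.0598]
eef_rot: [-0.0, 0.573, 0.819, -0.0]
contact_force: [2.0, -0.5, -3.4]
opening: 0.0352
grip_force: 40.7
```

apply_moves:
  offset:
    - [0,0,1]
    - [0,0,1]
    - [0,0,1]
    - [0,0,0]
    - [0,0,0]
  spin: [0,0,0,0,0]
  fingers: [30,30,30,30,30]

```text
time: 44.13
tcp_pos: [0.5705, 0.0383, 0.0568]
eef_rot: [-0.0, 0.573, 0.819, 0.0]
contact_force: [-0.1, -1.0, -1.8]
opening: 0.0355
grip_force: 40.9
```

```bash
python3 go.py 570.4 37.4 53.1 110 1
```

```text
{'t': 44.1333, 'p': array([570.5,  38.3,  56.8]), 'xhead': np.float64(110.05), 'tilt': array([-3.e-04,  3.e-04, -1.e+00]), 'F': array([-0.1, -1. , -1.8]), 'M': array([-0.09, -0.05, -0.01]), 'op': 35.50023794726079, 'g': 40.92981576919556}
[-0.8 -0.4  3.7] 0.05
```

apply_moves:
  offset:
    - [0,0,1]
    - [0,0,1]
    - [0,0,1]
    - [0,0,0]
    - [0,0,0]
  spin: [0,0,0,0,0]
  fingers: [30,30,30,30,30]

```text
time: 44.55
tcp_pos: [0.5709, 0.0381, 0.0539]
eef_rot: [0.0, 0.573, 0.819, 0.0]
contact_force: [0.7, -0.8, 0.5]
opening: 0.0351
grip_force: 41.2
```

apply_moves:
  offset:
    - [0,0,0.5]
    - [0,0,0]
    - [0,0,0.4]
    - [0,0,0]
    - [0,0,0]
  spin: [0,0,0,0,0]
  fingers: [30,30,30,30,30]

```text
time: 44.97
tcp_pos: [0.5709, 0.038, 0.0531]
eef_rot: [0.0, 0.573, 0.819, 0.0]
contact_force: [-0.2, -1.5, 2.8]
opening: 0.0347
grip_force: 41.3
```

```bash
python3 go.py 570.4 37.4 53.1 110 1|head -1
```

```text
{'t': 44.9667, 'p': array([570.9,  38. ,  53.1]), 'xhead': np.float64(110.05), 'tilt': array([ 5.e-04, -2.e-04, -1.e+00]), 'F': array([-0.2, -1.5,  2.8]), 'M': array([-0.1 , -0.05,  0.01]), 'op': 34.72825572863963, 'g': 41.344664096832275}
```

Lid seated at its original height (TCP 53.1 mm, light contact). Press 0.5 mm more, release and rise.

apply_moves:
  offset:
    - [0,0,0.4]
    - [0,0,0]
    - [0,0,0]
    - [0,0,0]
    - [0,0,0]
  spin: [0,0,0,0,0]
  fingers: [30,30,34,40,46]

```text
time: 45.38
tcp_pos: [0.5705, 0.0384, 0.0524]
eef_rot: [-0.0, 0.573, 0.819, 0.0]
contact_force: [0.2, -0.1, -0.6]
opening: 0.0461
grip_force: 0.0
```

apply_moves:
  offset:
    - [0,0,0]
    - [0,0,-5]
    - [0,0,-15]
    - [0,0,-20]
    - [0,0,-25]
  spin: [0,0,0,0,0]
  fingers: [48,48,48,48,48]

```text
time: 45.8
tcp_pos: [0.5692, 0.0383, 0.1169]
eef_rot: [-0.002, 0.573, 0.819, -0.001]
contact_force: [0.1, -0.1, -0.3]
opening: 0.0479
grip_force: 0.0
```

apply_moves:
  offset:
    - [0,0,-35]
    - [0,0,-35]
    - [0,0,-30]
    - [0,0,0]
    - [0,0,0]
  spin: [0,0,0,0,0]
  fingers: [48,48,48,48,48]

```text
time: 46.22
tcp_pos: [0.5722, 0.0383, 0.2202]
eef_rot: [0.002, 0.573, 0.819, 0.002]
contact_force: [-0.2, -0.0, -1.1]
opening: 0.048
grip_force: 0.0
```

apply_moves:
  offset:
    - [22,-10,-30]
    - [0,0,0]
    - [0,0,0]
    - [0,0,0]
    - [0,0,0]
  spin: [-5,0,0,0,0]
  fingers: [48,48,48,48,48]

```text
time: 46.63
tcp_pos: [0.553, 0.0551, 0.2458]
eef_rot: [-0.001, 0.537, 0.843, -0.001]
contact_force: [0.2, -0.6, -0.7]
opening: 0.0478
grip_force: 0.0
```

Run:
```python
from h import *
print(pose());T=tool();a=snapshot("wrist")[:,:,::-1].copy();cv2.imwrite("pics/w13.png",a)
b=snapshot("top")[:,:,::-1];a0=cv2.imread("pics/top0.png");cv2.imwrite("pics/top13.png",b)
d=cv2.absdiff(b,a0).max(2);d=cv2.morphologyEx((d>40).astype(np.uint8),cv2.MORPH_OPEN,np.ones((2,2)))
for c in cv2.findContours(d,0,2)[0]:
    if cv2.contourArea(c)>4:print("diff",cv2.boundingRect(c),cv2.contourArea(c))
def pulltop(im,T):
    h=cv2.cvtColor(im,cv2.COLOR_BGR2HSV);m=cv2.inRange(h,(0,120,15),(13,255,85));m[:150]=0;m[300:]=0;m[:,270:400]=m[:,270:400];m[:,:270]=0;m[:,400:]=0
    c=max(cv2.findContours(m,0,2)[0],key=cv2.contourArea);return cv2.contourArea(c),cv2.boundingRect(c),cv2.minAreaRect(c),(ray("wrist",cv2.minAreaRect(c)[0],.065,T)[0]*1e3).round(1)
print(pulltop(cv2.imread("pics/w2.png"),np.load("T2.npy")));print(pulltop(a,T))
h=cv2.cvtColor(a,cv2.COLOR_BGR2HSV);K,W=cam("wrist",T);C=np.linalg.inv(W)
# front profile along box midline y=+-35: lid top (52) -> lip
u=np.array([-.342,.94]);n=np.array([-.94,-.342])
for im,TT,nm in((cv2.imread("pics/w2.png"),np.load("T2.npy"),"before"),(a,T,"after")):
    hh=cv2.cvtColor(im,cv2.COLOR_BGR2HSV);K,W=cam("wrist",TT);C=np.linalg.inv(W)
    for y in(35,-35):
        o=[]
        for x in np.arange(-98,-74,1.5):
            p=np.r_[(np.array([551.6,89.3])+x*u+y*n)/1e3,.052,1];q=K@(C@p)[:3];q=(q[:2]/q[2]).round().astype(int)
            o.append(tuple(map(int,hh[q[1],q[0],1:])) if 0<=q[1]<480 else None)
        print(nm,y,o)
```

```text
{'t': 46.6333, 'p': array([553. ,  55.1, 245.8]), 'xhead': np.float64(115.02), 'tilt': array([-2.9e-03, -3.0e-04, -1.0e+00]), 'F': array([ 0.2, -0.6, -0.7]), 'M': array([ 0.01, -0.03,  0.02]), 'op': 47.77795082871651, 'g': 0.0}
diff (11, 476, 4, 4) 5.0
diff (15, 470, 19, 10) 45.5
diff (0, 460, 10, 19) 88.0
diff (63, 457, 17, 10) 76.5
diff (3, 453, 5, 4) 6.0
diff (0, 444, 13, 8) 54.0
diff (14, 443, 3, 4) 5.5
diff (27, 439, 15, 26) 35.0
diff (17, 430, 45, 48) 625.5
diff (303, 411, 56, 14) 645.0
diff (264, 241, 3, 4) 5.0
diff (259, 168, 121, 312) 23189.5
(1240.5, (303, 222, 56, 30), ((330.46014404296875, 236.95237731933594), (54.523460388183594, 26.016569137573242), 5.04245138168335), array([568.3,  40.8,  65. ]))
(1283.5, (301, 217, 57, 30), ((328.920166015625, 231.90472412109375), (55.60748291015625, 26.36814308166504), 5.04245138168335), array([568. ,  41.1,  65. ]))
before 35 [(72, 57), (73, 56), (79, 55), (87, 56), (127, 92), (142, 108), (145, 109), (145, 109), (143, 107), (146, 91), (90, 116), (90, 158), (96, 168), (97, 168), (96, 168), (97, 168)]
before -35 [(89, 123), (88, 125), (86, 124), (88, 125), (131, 113), (145, 111), (143, 112), (143, 112), (144, 113), (143, 89), (121, 76), (97, 161), (96, 162), (95, 163), (97, 163), (95, 163)]
after 35 [(76, 57), (76, 54), (79, 55), (82, 59), (121, 82), (144, 108), (145, 109), (142, 111), (141, 110), (147, 87), (113, 86), (99, 137), (95, 169), (96, 170), (95, 169), (95, 169)]
after -35 [(90, 125), (88, 125), (87, 126), (87, 126), (115, 118), (140, 113), (146, 112), (143, 114), (142, 113), (149, 77), (124, 76), (96, 160), (95, 164), (97, 165), (96, 165), (95, 163)]
```

The lid is back within 0.5 mm of where it was before opening. The lip shows in front of the lid as it did at the start, and the gripper is clear of everything.

```bash
python3 -c "
from plant import *
print(hand_in())"
```

```text
the job is handed in; nothing more can be done
None
```

The awl is in the box beside the beeswax, the lid is fully home behind the lip, and the job was handed in at about 47 s; however, on the first try at lowering the awl the gripper pressed the box's side rail with about 50 N, which may breach the 40 N limit.

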